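Find the heavy side of a banding wheel

ROBOT

A 6-joint arm with a two-finger parallel gripper is mounted at the origin on the work surface. World frame = base frame: x ahead of the robot, y to its left, z up, the work surface at z = 0. Lengths are in m, angles in degrees, forces in N, time in s.
With the tool pointing down it reaches from about 0.3 to 0.775 m from the base axis. Payload 14.6 kg.
Tool frame: the origin (TCP) lies at the very end of the fingers, on their centre line; the grasp point (between the pads) lies 19 mm behind it (manip.grasp_offset is the z of the grasp point in the tool frame, in m); z points along the fingers, x is the direction in which the jaws open and shut, and the axes are right-handed (so a half turn about z gives the same grasp; the last joint's range is limited). The gripper opens to 85 mm and grips with 20 to 120 N. Pads are 22 mm wide; open, the fingers measure 114 mm over their backs; the gripper's body (76 mm by 85 mm) begins 54 mm behind the grasp point. The pads swing forward as they close: fully open they stand 13 mm farther back than shut.
Start: joints at [-74.805, 17.183, 87.147, -0, 75.671, -3.816], TCP at [0.179, -0.52, 0.202] pointing down, gripper open.
Joint ranges: [-173.82, 173.82], [-45.26, 126.66], [13.44, 144.39], [-59.66, 239.66], [0, 175.72], [-146.38, 146.38]. Speed limits (degrees/s): [127.2, 127.2, 147.25, 180, 180, 180].

INTERFACE

Orientations are given as a 3x3 rotation matrix whose columns are the frame's x, y, z axes.
In Python, from station import monitor, viewer, ticket, manip gives the robot as it stands.
- The arm moves only by the tool apply_moves, never from a script. Its argument "commands" is a list of rows, each a list of 5 numbers: the finger opening in cm, from 0 to 8.54, then the shift along the tool's x, y, z in cm, then the turn about the tool's z in rad. A call has 1 to 8 rows; each row is the pose to reach, as a shift and turn from the pose commanded when the call began, along the tool's axes at that moment; what a row does not reach only later rows make up. A row lasts 1/8 s, in which the tool goes at most 62.5 mm and 10.7 degrees, less where a joint would pass 70% of its speed; a pose out of reach is approached as far as the arm can. A call with a gripper value outside its range is refused whole. The fingers move at their own pace and stop on an object; "force" is the grip in N (left out, the last holds). Time passes only in rows, so rows that repeat a pose let the fingers close. It gives the time, the measured TCP pose, the force and the opening at its end, in the units of the state.
- monitor.sense(): the state, without advancing time (a new reading comes with each control period).
- viewer.camera(name): name is "scene" or "side" or "wrist"; returns (picture, depth): 384x512x3 uint8, blue, green, red; 384x512 float32, m along the optical axis (not along the pixel's ray), 0 where there is no reading.
- viewer.camera_info(name): a dict with "mtx" (3x3 intrinsics, pixels), "camera_from_world" (4x4, takes a point from world to camera coordinates). Camera axes: x right, y down, z forward; pixel columns grow to the right and rows downward; lengths in m; the calibration is good to about 2 mm. A picture is of the moment at which its call begins: read the wrist's pose just before it. camera_info takes no time and is no camera call; for the wrist camera it gives the pose at the moment of the call.
- ticket.finish_job(): hands the job in, once; it reports no verdict.
The state is a dict: "time": time; "qpos": joint angles; "qd": joint speeds; "joint_torque": joint torques, N m; "eef_pos": TCP position; "eef_rot": TCP orientation; "force": force on the tool from outside, world axes, zero at the start; "torque": the same for the moment, N m; "opening": opening from 0.0 (shut) to 1.0 (fully open).
Only numpy, scipy, OpenCV 4.12 (cv2) and the standard library are available. Lean on these libraries where they do the work, as an engineer would, in place of code of your own. Each camera call takes 0.05 s, during which the arm holds its last target.

TASK

One of the two tilted banding wheels is out of balance and has to get the brass balance weight that has been laid beside its stand: pick that wheel and leave the other one alone. Take its black grip bar, turn the wheel slowly back and forth to feel where its heavy side is, then bring the heavy side to the lowest point of the tilted wheel. Finish still gripping the bar, keeping the wheel still with its heavy side down, and do not disturb anything else on the table.

Things in the scene. Friction and masses are not known exactly. Their poses are not given: they have to be found in the camera images.
- standA: Fixed steel stand of wheel A (robot's left), foot 170 x 150 mm, origin under its middle on the table, x away from the robot at yaw 0, z up. Carries a round aluminium wheel, 180 mm across, 30 mm thick, whose axis leans 0.52 rad from vertical towards the stand's -x (its face looks up and towards the robot; lowest point on the -x side) and meets the underside 105 mm above the origin.
- standB: Fixed steel stand of wheel B (robot's right), foot 170 x 150 mm, origin under its middle on the table, x away from the robot at yaw 0, z up. Carries a round aluminium wheel, 180 mm across, 30 mm thick, whose axis leans 0.52 rad from vertical towards the stand's -x (its face looks up and towards the robot; lowest point on the -x side) and meets the underside 105 mm above the origin.
- wheelA (a joint): Turn of wheel A, rad, endless: 0 rib uphill, grows anticlockwise seen from above; starts within 0.5 of 0. Bearing drag is about 0.24 N m; the heavy side, beside the axis, pulls 0.15 to 0.2 N m, so it stays where left and only the turning torque tells (easier as the heavy side goes down; the mean of both ways of turning is its pull). It starts at least 0.6 rad from the bottom.
- wheelB (a joint): Turn of wheel B, rad, endless: 0 rib uphill, grows anticlockwise seen from above; starts within 0.5 of 0. Bearing drag is about 0.24 N m; the heavy side, beside the axis, pulls 0.15 to 0.2 N m, so it stays where left and only the turning torque tells (easier as the heavy side goes down; the mean of both ways of turning is its pull). It starts at least 0.6 rad from the bottom.
- knobA (a point): Wheel A: point on its axis inside the black grip bar, where to take it. The bar is 60 mm long (along this point's x), 18 mm wide (y) and 40 mm high, and stands on the middle of the wheel's flat face; this point lies 25 mm above the face, 15 mm under the bar's top. z is the wheel's axis, out of the face; x points along the bar to the rib and turns with the wheel.
- knobB (a point): Wheel B: point on its axis inside the black grip bar, where to take it. The bar is 60 mm long (along this point's x), 18 mm wide (y) and 40 mm high, and stands on the middle of the wheel's flat face; this point lies 25 mm above the face, 15 mm under the bar's top. z is the wheel's axis, out of the face; x points along the bar to the rib and turns with the wheel.
- ribA (a point): Wheel A: outer end, on top, of the low rib (50 mm long, 8 mm wide, 7 mm high) that runs on the face from one end of the bar towards the rim; 80 mm from the axis. Turns with the wheel. Only a mark: the heavy side lies at a different, unseen angle from it every time.
- ribB (a point): Wheel B: outer end, on top, of the low rib (50 mm long, 8 mm wide, 7 mm high) that runs on the face from one end of the bar towards the rim; 80 mm from the axis. Turns with the wheel. Only a mark: the heavy side lies at a different, unseen angle from it every time.
- weight_mid (a point): Middle of the loose brass balance weight, a U-shaped saddle 50 x 40 x 32 mm with a slot along its top. It stands on the table about 165 mm beside the middle of the stand of the wheel to be tested (more than 280 mm from the other). Stays where it is.
- jar_mid (a point): Middle of a small glass jar with a steel lid, 48 mm across, 60 mm high, standing beside the other wheel's stand in the same way. Leave alone.
- bowl: Loose terracotta bowl, 110 mm across, 50 mm high, origin under its middle. Leave alone.
- brush: Loose brush lying on the table, handle along its x, about 200 mm long. Leave alone.
- prop: Loose white ceramic kiln prop, an upright tube 38 mm across and 60 mm high, origin under its middle. Leave alone.
- cup: Loose white cup, 68 mm across and 75 mm high, origin under its middle. Leave alone.
- pot: Loose small terracotta vase, 84 mm across and 90 mm high, origin under its middle. Leave alone.
Not all that is in view belongs to the job. Leave any pink look-alike of the standA alone.

How it is judged (in metres and radians):
At the end, for the whole second after the job is handed in: The wheel whose stand has the brass weight beside it stands still with the middle of its heavy side within 0.35 rad (20 degrees) of the wheel's lowest point, and the fingers are still gripping it with more than 3 N (((horizontal distance between weight_mid and standA below 0.22 m and y of slugA_c0 in the frame of standA between -0.0206 and 0.0206 m and x of slugA_c0 in the frame of standA below -0.03 m and contact force between the fingers and wheelA above 3 N and velocity of joint wheelA between -0.1 and 0.1 rad/s) or (horizontal distance between weight_mid and standB below 0.22 m and y of slugB_c0 in the frame of standB between -0.0206 and 0.0206 m and x of slugB_c0 in the frame of standB below -0.03 m and contact force between the fingers and wheelB above 3 N and velocity of joint wheelB between -0.1 and 0.1 rad/s))); the arm keeps its last pose, push and grip.
It fails at once if the wheel without the brass weight was turned (its rib moved more than 15 mm) ((horizontal distance between weight_mid and standA below 0.22 m and distance of ribB from where it was at the start of the episode above 0.015 m) or (horizontal distance between weight_mid and standB below 0.22 m and distance of ribA from where it was at the start of the episode above 0.015 m)).
It fails at once if the brass weight, the jar or another thing on the table was moved more than 20 mm (distance of any of weight_mid, jar_mid, bowl, brush, prop, cup, pot from where it was at the start of the episode above 0.02 m).
It also fails if it takes over 54 s, if anything falls off the work surface, if the arm or the gripper's body presses on something with over 40 N, if the wrist force passes 120 N, or if a joint passes its speed limit or range.

## Working session

There is one attempt and no reset: what is moved stays moved. The work goes in short steps, Python scripts to look and compute and a tool call to move; the robot and the scene stay as the last step left them, time stands still between calls to the robot, and variables do not carry over. Pictures are saved under pics/ and viewed, and the job is handed in when it is done.

Besides the shell and the picture viewer there is one more tool, called after ">>>" by a JSON object that holds its "name" and its "arguments", one argument or row to a line. apply_moves: Moves the arm, as the interface text tells. Its arguments: {"type":"object","properties":{"commands":{"type":"array","items":{"type":"array","items":{"type":"number"}}},"force":{"type":"number"}},"required":["commands"]}

```bash
ls; mkdir -p pics; python3 - <<'E'
from station import monitor, viewer, ticket, manip
import cv2, numpy as np
s=monitor.sense();print(s, manip.grasp_offset, dir(manip))
for n in ["scene","side"]:
    p,d=viewer.camera(n); cv2.imwrite(f"pics/{n}0.png",p); np.savez(f"{n}0.npz",p=p,d=d)
    i=viewer.camera_info(n); print(n,i)
a=[cv2.imread(f"pics/{n}0.png") for n in["scene","side"]]
cv2.imwrite("pics/s0.png",cv2.resize(a[0],(800,600)))
cv2.imwrite("pics/d0.png",cv2.resize(a[1],(800,600)))
E
```

```text
pics
{'time': 0.0, 'qpos': array([-7.48051318e+01,  1.72172078e+01,  8.71814497e+01, -2.65256912e-04,
        7.56706781e+01, -3.81512527e+00]), 'qd': array([ 0.04756968, -0.04111473, -0.01017447,  0.06665156,  0.0528301 ,
       -0.05991098]), 'joint_torque': array([-5.82937464e-04, -5.43499553e+01, -3.61795056e+01, -1.19085071e-04,
        3.97731739e-03,  3.63661127e-05]), 'eef_pos': array([ 0.1790834 , -0.51973461,  0.20179773]), 'eef_rot': array([[ 3.25733958e-01, -9.45461414e-01, -3.21508188e-04],
       [-9.45460697e-01, -3.25734107e-01,  1.16665195e-03],
       [-1.20775059e-03, -7.60448014e-05, -9.99999268e-01]]), 'force': array([0.82228128, 0.4885715 , 0.32706939]), 'torque': array([ 0.0245088 , -0.0503968 , -0.04854625]), 'opening': 0.9989943242389292} -0.0187 ['MotionError', '__class__', '__delattr__', '__dict__', '__dir__', '__doc__', '__eq__', '__format__', '__ge__', '__getattribute__', '__getstate__', '__gt__', '__hash__', '__init__', '__init_subclass__', '__le__', '__lt__', '__module__', '__ne__', '__new__', '__reduce__', '__reduce_ex__', '__repr__', '__setattr__', '_
[... 340 characters left out ...]
20e-01],
       [ 6.14829062e-01, -1.52020480e-01, -7.73870143e-01,
        -2.01856823e-01],
       [-7.51574732e-01,  1.84421181e-01, -6.33343706e-01,
         1.98344438e+00],
       [ 0.00000000e+00,  0.00000000e+00,  0.00000000e+00,
         1.00000000e+00]])}
side {'mtx': array([[485.05246549,   0.        , 261.39052862],
       [  0.        , 485.05246549, 200.77049524],
       [  0.        ,   0.        ,   1.        ]]), 'camera_from_world': array([[-0.82561277, -0.56420466,  0.00605442,  0.38879153],
       [-0.35064   ,  0.5046332 , -0.78892137,  0.26611729],
       [ 0.44205785, -0.65346648, -0.61446433,  1.158955  ],
       [ 0.        ,  0.        ,  0.        ,  1.        ]])}
```

View pics/s0.png

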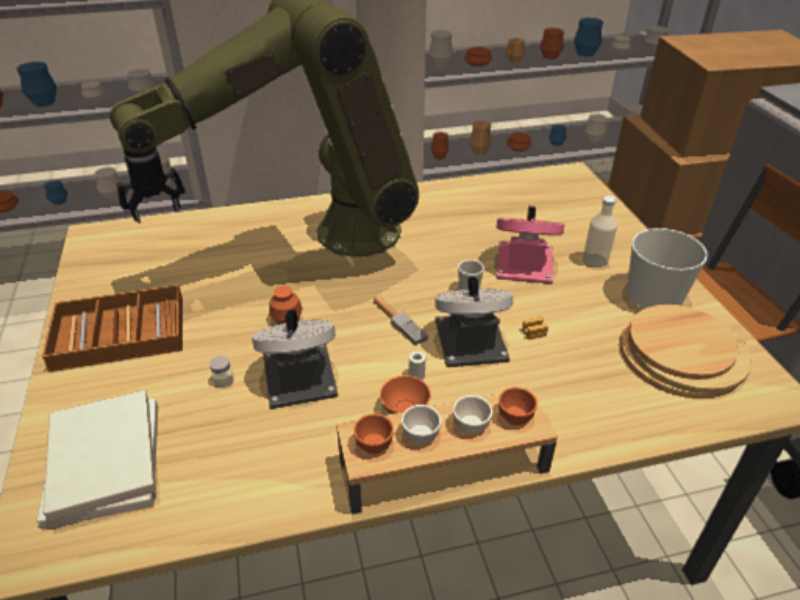

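View pics/d0.png

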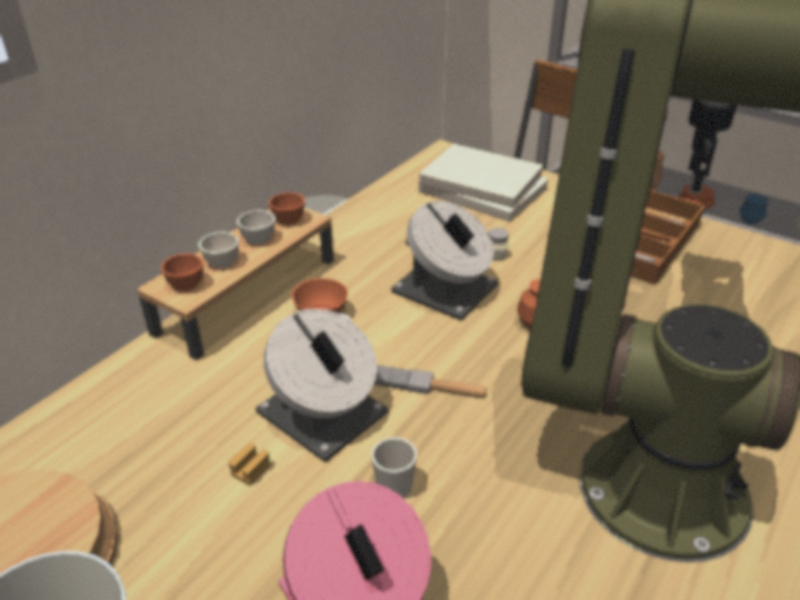

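```bash
cat > h.py <<'E'
import numpy as np, cv2
from station import monitor, viewer
def load(n,k=0):
    z=np.load(f"{n}{k}.npz"); return z['p'],z['d']
def cloud(n,d,info=None):
    i=info or viewer.camera_info(n); K=i['mtx']; T=i['camera_from_world']
    v,u=np.mgrid[:384,:512]
    P=np.stack([(u-K[0,2])/K[0,0]*d,(v-K[1,2])/K[1,1]*d,d],-1)
    return (P-T[:3,3])@T[:3,:3]
E
python3 - <<'E'
from h import *
for n,(x0,y0,x1,y1) in dict(side=(130,185,280,315),scene=(260,170,360,240)).items():
    p,d=load(n); C=cloud(n,d)
    c=cv2.resize(p[y0:y1,x0:x1],None,fx=5 if n=="side" else 8,fy=5 if n=="side" else 8,interpolation=cv2.INTER_CUBIC)
    cv2.imwrite(f"pics/c_{n}.png",c)
p,d=load("side"); C=cloud("side",d)
hsv=cv2.cvtColor(p,cv2.COLOR_BGR2HSV)
# wheel face points
m=np.zeros(d.shape,bool); m[195:270,165:245]=1
m&=(hsv[...,1]<60)&(hsv[...,2]>90)&(C[...,2]>0.06)
P=C[m]; print(len(P))
# RANSAC plane then circle
rng=np.random.default_rng(0);best=0
for _ in range(500):
    a,b,c=P[rng.choice(len(P),3,False)]; n=np.cross(b-a,c-a); n/=np.linalg.norm(n)+1e-12
    q=np.abs((P-a)@n)<.003
    if q.sum()>best: best=q.sum();Q=q
P=P[Q]; c=P.mean(0); n=np.linalg.svd(P-c)[2][2]; n*=np.sign(n[2])
print(best,c,n,np.degrees(np.arccos(n[2])),np.degrees(np.arctan2(-n[1],-n[0])))
u=np.cross([0,1,0],n);u/=np.linalg.norm(u);v=np.cross(n,u)
q=np.c_[(P-c)@u,(P-c)@v].astype(np.float32)
(cx,cy),r=cv2.minEnclosingCircle(q); print(r, c+cx*u+cy*v)
h=cv2.convexHull(q)[:,0]; A=np.c_[2*h,np.ones(len(h))]; s=np.linalg.lstsq(A,(h**2).sum(1),rcond=None)[0]
print(np.sqrt(s[2]+s[0]**2+s[1]**2), c+s[0]*u+s[1]*v)
E
```

```text
3495
2751 [0.51542589 0.17989118 0.12949307] [-0.49088139  0.0592209   0.86921133] 29.632879735365467 -6.87903125084795
0.09065243601799011 [0.51738279 0.173645   0.13102378]
0.08946136460237487 [0.51690155 0.17401395 0.13072687]
```

View pics/c_side.png

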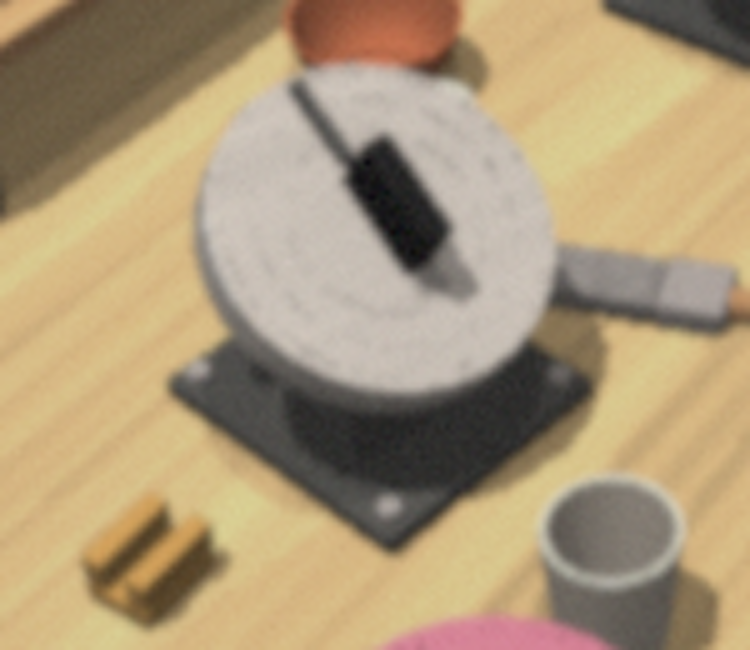

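View pics/c_scene.png

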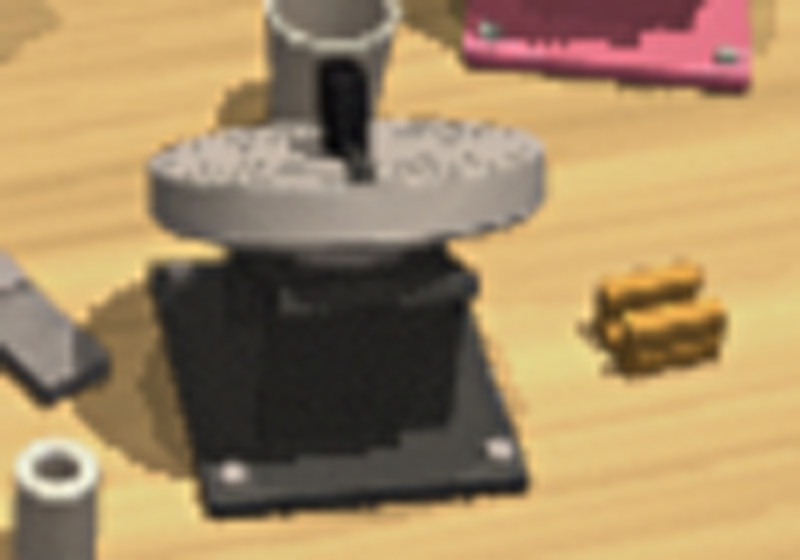

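```bash
python3 - <<'E'
from h import *
p,d=load("side"); C=cloud("side",d)
i=viewer.camera_info("side");K=i['mtx'];T=i['camera_from_world'];R=T[:3,:3];o=-R.T@T[:3,3]
def ray(u,v): return R.T@np.array([(u-K[0,2])/K[0,0],(v-K[1,2])/K[1,1],1])
def atz(u,v,z): r=ray(u,v); return o+r*(z-o[2])/r[2]
# foot thickness guess 10mm; pixel = crop/5+origin
c=[np.array(x)/5+np.array([130,185]) for x in [(172,384),(393,545),(590,384)]]
F=[atz(*x,0.01) for x in c]; print(F)
for a,b in [(0,1),(1,2)]:
    e=F[b]-F[a]; print(np.linalg.norm(e),np.degrees(np.arctan2(e[1],e[0])))
print("ctr",(F[0]+F[2])/2)
fc=np.array([0.5170,0.1740,0.1308])
for yaw in (-7,-4,-2):
    y=np.radians(yaw);s,cc=np.sin(.52),np.cos(.52);h=np.array([np.cos(y),np.sin(y),0]);n=-s*h+np.array([0,0,cc]);u=cc*h+np.array([0,0,s]);v=np.cross(n,u)
    r=ray(297/5+130,88/5+185); q0=fc+.007*n; t=((q0-o)@n)/(r@n); P=o+t*r-q0
    b=ray(367/5+130,157/5+185)  # mid of bar top? 
    print(yaw,"rib r,theta",np.linalg.norm(P),np.degrees(np.arctan2(P@v,P@u)),"origin",fc-.03*n-[0,0,.105],"knob",fc+.025*n)
# bar points
m=np.zeros(d.shape,bool); m[210:241,198:222]=1; m&=p.max(-1)<60
n=np.array([-.49,.059,.87]);n/=np.linalg.norm(n)
hh=(C[m]-fc)@n; print(np.percentile(hh,[5,25,50,75,95]))
Q=C[m][(hh>.033)];print("top mean",Q.mean(0),len(Q), "axis pt",fc+.04*n)
E
```

```text
[array([0.61840824, 0.23524386, 0.01      ]), array([0.45311035, 0.25502531, 0.01      ]), array([0.43812448, 0.110439  , 0.01      ])]
0.16647731403896274 173.1757819734227
0.14536085292914758 -95.91738191220996
ctr [0.52826636 0.17284143 0.01      ]
-7 rib r,theta 0.07828681575409203 -5.2446237615265465 origin [ 5.31795294e-01  1.72183366e-01 -2.34575390e-04] knob [0.50467059 0.17551386 0.15249548]
-4 rib r,theta 0.0783440404414213 -7.812883571656334 origin [ 5.31870093e-01  1.72960182e-01 -2.34575390e-04] knob [0.50460826 0.17486652 0.15249548]
-2 rib r,theta 0.07839622382154406 -9.551129896113645 origin [ 5.31897324e-01  1.73479774e-01 -2.34575390e-04] knob [0.50458556 0.17443352 0.15249548]
[0.01138262 0.02158296 0.03346103 0.03906844 0.04138845]
top mean [0.49562965 0.18073785 0.1630035 ] 127 axis pt [0.49740471 0.17635943 0.16559163]
```

>>> {"name": "apply_moves", "arguments": {
  "commands": [
    [8, 0, 0, -6, 0],
    [8, -55.1, -53.4, -6, 0.559],
    [8, -55.1, -53.4, -6, 0.559],
    [8, -55.1, -53.4, -6, 0.559],
    [8, -55.1, -53.4, -6, 0.559],
    [8, -55.1, -53.4, -6, 0.559],
    [8, -55.1, -53.4, -6, 0.559],
    [8, -55.1, -53.4, -6, 0.559]
  ],
  "force": 30
}}

```text
time: 1.1
eef_pos: [0.3625, -0.1278, 0.2625]
eef_rot: [[-0.226, -0.974, 0.0], [-0.974, 0.226, -0.0], [0.0, -0.0, -1.0]]
force: [0.6, -0.8, -1.1]
opening: 0.941
```

>>> {"name": "apply_moves", "arguments": {
  "commands": [
    [6, -32.0, -7.0, 0, 0],
    [6, -32.0, -7.0, 0, 0],
    [6, -32.0, -7.0, 0, 0],
    [6, -32.0, -7.0, 0, 0],
    [6, -32.0, -7.0, 2, 0],
    [6, -32.0, -7.0, 3, 0],
    [6, -32.0, -7.0, 3, 0]
  ]
}}

```text
time: 1.98
eef_pos: [0.5019, 0.1664, 0.2309]
eef_rot: [[-0.224, -0.975, -0.003], [-0.975, 0.224, -0.001], [0.002, 0.003, -1.0]]
force: [0.9, -0.7, 0.8]
opening: 0.702
```

```bash
python3 - <<'E'
from h import *
s=monitor.sense();print(s['eef_pos'],s['eef_rot'],s['qpos'])
i=viewer.camera_info("wrist"); p,d=viewer.camera("wrist")
np.savez("wrist1.npz",p=p,d=d,T=i['camera_from_world'],K=i['mtx']);cv2.imwrite("pics/w1.png",p)
C=cloud("wrist",d,i)
n=np.array([-.5*.993,.5*.117,.866]);n/=np.linalg.norm(n)
fc=np.array([0.5170,0.1740,0.1308])
hh=(C-fc)@n
r=np.linalg.norm(C-fc-hh[...,None]*n,axis=-1)
m=(hh>.034)&(hh<.046)&(r<.06)&(d>0); print(m.sum(),C[m].mean(0), hh[m].mean())
q=(C[m].max(0),C[m].min(0));print(q)
m=(abs(hh)<.006)&(r<.085)&(r>.035)&(d>0); P=C[m]; c=P.mean(0); nn=np.linalg.svd(P-c)[2][2]; nn*=np.sign(nn[2]);print(len(P),nn,(fc-c)@nn)
E
```

```text
[0.50187945 0.16643321 0.23089488] [[-2.23985515e-01 -9.74587764e-01 -3.02975025e-03]
 [-9.74591213e-01  2.23989142e-01 -9.11778259e-04]
 [ 1.56723909e-03  2.74854285e-03 -9.99994995e-01]] [ 1.43812993e+01  1.33578261e+01  8.81467262e+01 -7.63702426e-03
  7.86765757e+01  1.17326180e+02]
1001 [0.50373756 0.17426609 0.16782528] 0.03866637308631551
(array([0.52756187, 0.18943936, 0.18032988]), array([0.47398109, 0.16084026, 0.14927649]))
15398 [-0.49624727  0.0597616   0.86612193] 0.0007214455423405174
```

View pics/w1.png

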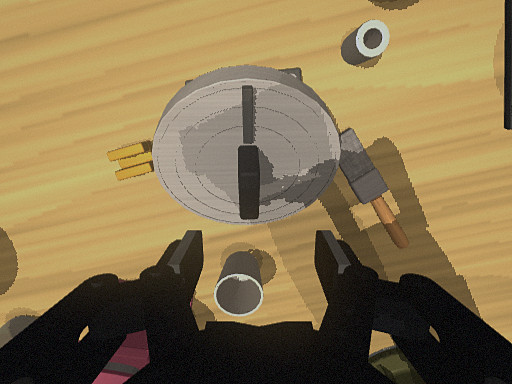

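```bash
cat >> h.py <<'E'
YAW=np.radians(-6.87); TI=.52
H=np.array([np.cos(YAW),np.sin(YAW),0]);N=-np.sin(TI)*H+np.array([0,0,np.cos(TI)]);U=np.cos(TI)*H+np.array([0,0,np.sin(TI)]);V=np.cross(N,U)
E
python3 - <<'E'
from h import *
z=np.load("wrist1.npz");p,d,T,K=[z[k] for k in'pdTK']
C=cloud("wrist",d,dict(mtx=K,camera_from_world=T))
fc=np.array([0.5170,0.1740,0.1308])
D=C-fc;h=D@N;a=D@U;b=D@V
r=np.hypot(a,b)
m=(h>.03)&(h<.05)&(r<.05)&(d>0)
q=np.c_[a[m],b[m]].astype(np.float32); print(cv2.minAreaRect(q), h[m].mean())
m=(h>.0035)&(h<.012)&(r<.085)&(r>.045)&(a>0)&(abs(b)<.03); print(m.sum(),np.degrees(np.arctan2(b[m],a[m])).mean())
# face circle
v=(abs(h)<.006)&(r<.1)&(d>0)
q=np.c_[a[v],b[v]].astype(np.float32);hu=cv2.convexHull(q)[:,0];A=np.c_[2*hu,np.ones(len(hu))];s=np.linalg.lstsq(A,(hu**2).sum(1),rcond=None)[0];print(s[:2],np.sqrt(s[2]+s[0]**2+s[1]**2))
print(fc+.025*N, fc+s[0]*U+s[1]*V+.025*N)
E
```

```text
((0.003013310953974724, -0.000921938568353653), (0.01797320879995823, 0.059299927204847336), 83.6343002319336) 0.038274217001635025
464 -6.959537533781656
[ 0.00168974 -0.00081442] 0.0896230324505972
[0.50466719 0.17548588 0.15249548] [0.50602562 0.1745019  0.15333508]
```

>>> {"name": "apply_moves", "arguments": {
  "commands": [
    [5, -0.9, -0.16, 3, 0.025],
    [5, -0.9, -0.16, 6, 0.025],
    [5, -0.9, -0.16, 8, 0.025],
    [5, -0.9, -0.16, 8, 0.025]
  ]
}}

```text
time: 2.52
eef_pos: [0.5056, 0.1732, 0.1524]
eef_rot: [[-0.251, -0.968, -0.001], [-0.968, 0.251, -0.0], [0.001, 0.001, -1.0]]
force: [0.5, 0.3, 1.0]
opening: 0.586
```

```bash
python3 - <<'E'
from h import *
i=viewer.camera_info("wrist"); p,d=viewer.camera("wrist");cv2.imwrite("pics/w2.png",p)
s=monitor.sense();print(s)
E
```

```text
{'time': 2.575, 'qpos': array([ 1.50090651e+01,  1.78682712e+01,  9.30146155e+01, -5.55609009e-03,
        6.90748834e+01,  1.19540765e+02]), 'qd': array([ 0.49766739, -0.69374853, -1.33886387,  0.02591246,  0.24737016,
        0.1083725 ]), 'joint_torque': array([-3.07464204e-02, -5.13095856e+01, -3.27817583e+01, -2.04360600e-03,
       -1.61181511e-01, -1.22226527e-02]), 'eef_pos': array([0.50619837, 0.17358834, 0.15350986]), 'eef_rot': array([[-2.50882018e-01, -9.68017393e-01,  7.35365999e-04],
       [-9.68017630e-01,  2.50882158e-01,  1.03389694e-04],
       [-2.84573231e-04, -6.85908636e-04, -9.99999724e-01]]), 'force': array([-0.32290213, -0.94380232,  0.29232294]), 'torque': array([-0.03031774,  0.00789105,  0.00314458]), 'opening': 0.5862816189322737}
```

View pics/w2.png

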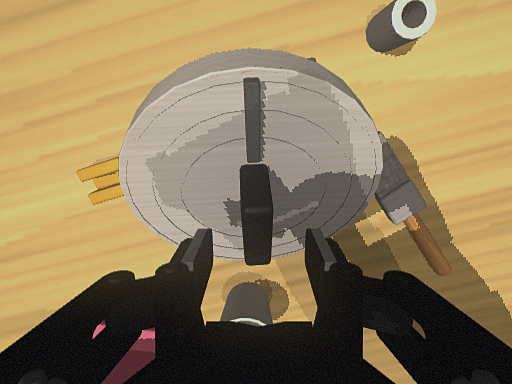

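>>> {"name": "apply_moves", "arguments": {
  "commands": [
    [5, -0.1, 0.1, 0.75, 0],
    [3, -0.1, 0.1, 0.75, 0],
    [0, -0.1, 0.1, 0.75, 0],
    [0, -0.1, 0.1, 0.75, 0],
    [0, -0.1, 0.1, 0.75, 0],
    [0, -0.1, 0.1, 0.75, 0]
  ],
  "force": 30
}}

```text
time: 3.32
eef_pos: [0.5055, 0.1761, 0.1454]
eef_rot: [[-0.249, -0.968, 0.001], [-0.968, 0.249, 0.001], [-0.001, -0.001, -1.0]]
force: [-0.4, 4.3, 5.2]
opening: -0.001
```

```bash
cat >> h.py <<'E'
KN=np.array([.5055,.1748,.153])
def rep(tag="",save=True):
    s=monitor.sense();F=np.array(s['force']);M=np.array(s['torque']);R=np.array(s['eef_rot'])
    yaw=np.arctan2(R[1,0],R[0,0]); az=yaw+np.pi/2-YAW  # bar azimuth rel. stand
    th=np.degrees(np.arctan2(np.sin(az)*np.cos(TI),np.cos(az)))
    t=M+np.cross(s['eef_pos']-KN,F)
    row=[s['time'],th,t@N,*F,*M,*s['eef_pos'],np.degrees(yaw),s['opening']]
    print("t%.2f th%.1f tn%+.3f M.n%+.3f F"%(s['time'],th,t@N,M@N),F.round(1),"M",M.round(2),"p",(1000*np.array(s['eef_pos'])).round(1),"yaw%.1f j6 %.0f op%.3f"%(np.degrees(yaw),s['qpos'][5],s['opening']))
    if save: open("log.txt","a").write(tag+" "+" ".join("%.4f"%x for x in row)+"\n")
E
echo 'from h import *;import sys;rep(sys.argv[1])' > r.py; python3 r.py x
```

```text
t3.33 th-6.6 tn-0.302 M.n-0.283 F [-0.4  4.3  5.2] M [0.7  0.13 0.06] p [505.5 176.1 145.4] yaw-104.4 j6 120 op-0.001
```

```bash
python3 - <<'E'
from h import *
for n in["wrist","side"]:
    p,d=viewer.camera(n)
    if n=="side": p=cv2.resize(p[150:330,130:330],None,fx=3,fy=3,interpolation=cv2.INTER_CUBIC)
    cv2.imwrite(f"pics/{n}3.png",p)
rep("x")
E
```

```text
t3.42 th-6.6 tn-0.341 M.n-0.320 F [-0.5  4.8  5. ] M [0.76 0.1  0.05] p [505.5 176.1 145.4] yaw-104.4 j6 120 op0.001
```

View pics/wrist3.png

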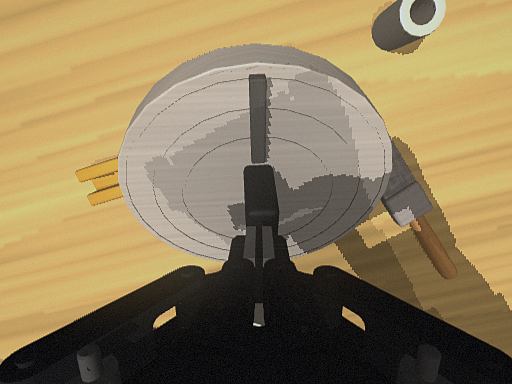

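View pics/side3.png

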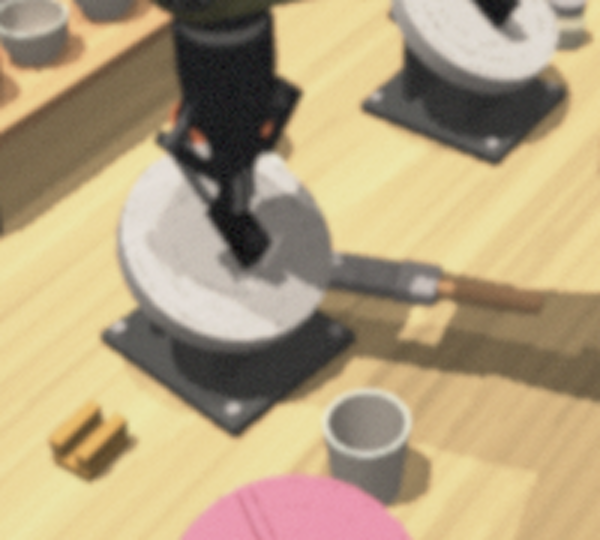

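```bash
python3 - <<'E'
from h import *
i=viewer.camera_info("wrist"); p,d=viewer.camera("wrist");C=cloud("wrist",d,i)
cv2.imwrite("pics/w4.png",cv2.resize(p[150:300,180:340],None,fx=5,fy=4.0,interpolation=cv2.INTER_CUBIC))
for y in range(160,300,8):
    print(y,[ (x,)+tuple((1000*C[y,x]).round().astype(int)) if d[y,x]>0 else x for x in (236,252,260,266,285)])
print(np.linalg.inv(i['camera_from_world'])[:3])
rep("x")
E
```

```text
160 [(236, np.int64(549), np.int64(179), np.int64(148)), (252, np.int64(547), np.int64(169), np.int64(156)), (260, np.int64(546), np.int64(164), np.int64(155)), (266, np.int64(544), np.int64(161), np.int64(146)), (285, np.int64(540), np.int64(150), np.int64(144))]
168 [(236, np.int64(543), np.int64(180), np.int64(145)), (252, np.int64(542), np.int64(170), np.int64(151)), (260, np.int64(541), np.int64(166), np.int64(150)), (266, np.int64(540), np.int64(162), np.int64(150)), (285, np.int64(535), np.int64(151), np.int64(141))]
176 [(236, np.int64(538), np.int64(182), np.int64(141)), (252, np.int64(538), np.int64(171), np.int64(156)), 260, (266, np.int64(536), np.int64(163), np.int64(156)), (285, np.int64(529), np.int64(152), np.int64(138))]
184 [(236, np.int64(532), np.int64(184), np.int64(138)), (252, np.int64(535), np.int64(172), np.int64(162)), (260, np.int64(534), np.int64(168), np.int64(162)), (266, np.int64(533), np.int64(164), np.int64(161)), (285, np.int64(523), np.int64(153), np.int64(135))]
192 [(236, np.int64(526), np.int64(186), np.int64(134)), (252, np.int64(532), np.int64(
[... 3241 characters left out ...]
int64(212)), (266, np.int64(513), np.int64(171), np.int64(228)), (285, np.int64(520), np.int64(164), np.int64(241))]
296 [(236, np.int64(524), np.int64(178), np.int64(245)), (252, np.int64(507), np.int64(178), np.int64(222)), (260, np.int64(498), np.int64(177), np.int64(211)), (266, np.int64(505), np.int64(173), np.int64(222)), (285, np.int64(520), np.int64(164), np.int64(244))]
[[-2.49582470e-01 -9.30902383e-01 -2.66700852e-01  5.73374931e-01]
 [-9.68353108e-01  2.39667588e-01  6.96541913e-02  1.58149216e-01]
 [-9.21702865e-04  2.75645064e-01 -9.61259044e-01  3.16612600e-01]]
t3.48 th-6.6 tn-0.338 M.n-0.322 F [-1.6  3.8  6.1] M [0.72 0.1  0.03] p [505.5 176.1 145.4] yaw-104.4 j6 120 op0.001
```

View pics/w4.png

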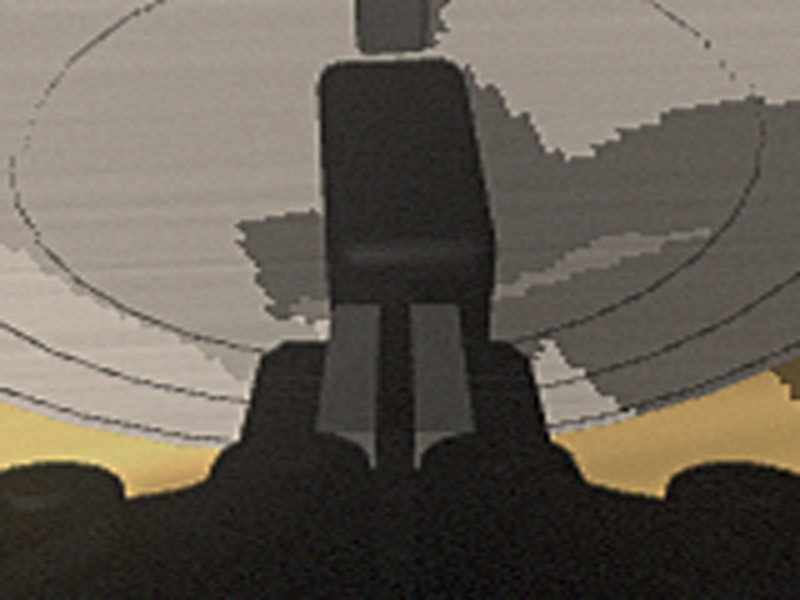

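```bash
python3 - <<'E'
from h import *
i=viewer.camera_info("side");K=i['mtx'];T=i['camera_from_world']
p,d=viewer.camera("side");C=cloud("side",d,i)
s=monitor.sense();e=np.array(s['eef_pos'])
def pr(P): q=K@(T[:3,:3]@P+T[:3,3]); return q[:2]/q[2]
c=p[170:270,160:250];f=7
im=cv2.resize(c,None,fx=f,fy=5.9,interpolation=cv2.INTER_CUBIC)
for P,col in [(e,(0,0,255)),(KN,(0,255,0)),(KN+.015*N,(255,0,0)),(e+[0,0,.0187],(0,255,255))]:
    u=pr(P);cv2.circle(im,(int((u[0]-160+.5)*f),int((u[1]-170+.5)*5.9)),3,col,-1);print(u)
cv2.imwrite("pics/s5.png",im)
z=np.load("side0.npz")
# points of the new picture nearer than TCP
m=np.zeros(d.shape,bool);m[170:270,160:250]=1;m&=(abs(C[...,0]-e[0])<.03)&(abs(C[...,1]-e[1])<.03)&(C[...,2]>.14)
dd=(z['d']-d)>.008
q=C[m&dd]; print(len(q),q[:,2].min(),np.percentile(q[:,2],[1,5,20]))
E
```

```text
[209.07582678 226.74251169]
[209.2356467  224.05847508]
[211.07627573 221.2808219 ]
[208.60758548 220.86385753]
727 0.15558214858478714 [0.18002435 0.18856656 0.21770151]
```

View pics/s5.png

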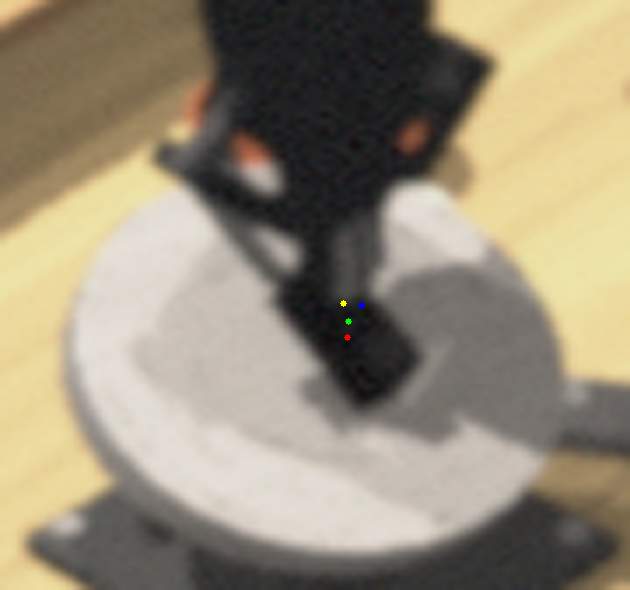

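```bash
python3 - <<'E'
from h import *
z=np.load("wrist1.npz");p,d,T,K=[z[k] for k in'pdTK']
C=cloud("wrist",d,dict(mtx=K,camera_from_world=T))
e=np.array([.5019,.1664,.2309])
q=C[200:300,150:370].reshape(-1,3);q=q[(d[200:300,150:370].ravel()>0)&(np.abs(q[:,2]-.26)<.06)&(q[:,2]>.2)]
R=np.array([[-.224,-.9746,0],[-.9746,.224,0],[0,0,-1]])
t=(q-e)@R
print(len(t))
for lo,hi in((-60,-45),(-45,-38),(-38,-30),(30,38),(38,45),(45,60)):
    k=(t[:,0]*1000>lo)&(t[:,0]*1000<hi)
    if k.any(): print(lo,hi,k.sum(),"y",t[k,1].min().round(4),t[k,1].max().round(4),"zmax(tip)",t[k,2].max().round(4),np.percentile(t[k,2],98).round(4))
E
```

```text
4899
-45 -38 308 y -0.0145 -0.0064 zmax(tip) -0.0393 -0.0405
-38 -30 1233 y -0.0148 0.0105 zmax(tip) -0.0374 -0.04
30 38 1982 y -0.0146 0.0114 zmax(tip) -0.0331 -0.037
38 45 361 y -0.0146 -0.0066 zmax(tip) -0.0402 -0.0415
```

>>> {"name": "apply_moves", "arguments": {
  "commands": [
    [2, 0, 0, -2, 0],
    [2, 0, 0, -4, 0],
    [2, 0, 0, -4, 0],
    [2, 0, 0, -4, 0]
  ]
}}

```text
time: 4.03
eef_pos: [0.5049, 0.1756, 0.1839]
eef_rot: [[-0.25, -0.968, -0.001], [-0.968, 0.25, -0.001], [0.001, 0.001, -1.0]]
force: [-0.7, 0.8, 0.0]
opening: 0.233
```

```bash
cat > tip.py <<'E'
from h import *
s=monitor.sense();e=np.array(s['eef_pos']);R=np.array(s['eef_rot'])
rep("x",False)
i=viewer.camera_info("wrist");p,d=viewer.camera("wrist");C=cloud("wrist",d,i)
cv2.imwrite("pics/wt.png",p)
t=(C-e)@R
q=t[d>0]
k=(abs(q[:,0])<.06)&(abs(q[:,1])<.016)&(q[:,2]>-.07)&(q[:,2]<-.001)
q=q[k]
for lo in range(-60,60,4):
    k=(q[:,0]*1000>lo)&(q[:,0]*1000<lo+4)
    if k.sum()>5: print(lo,k.sum(),"z pct",np.percentile(q[k,2]*1000,[50,90,98,100]).round(1),"y",(q[k,1]*1000).min().round(1))
i=viewer.camera_info("side");p,d=viewer.camera("side");C=cloud("side",d,i)
u=cv2.resize(p[130:270,150:270],None,fx=5,fy=4.2,interpolation=cv2.INTER_CUBIC);
K=i['mtx'];T=i['camera_from_world']
x=K@(T[:3,:3]@e+T[:3,3]);x=x[:2]/x[2];cv2.circle(u,(int((x[0]-150+.5)*5),int((x[1]-130+.5)*4.2)),3,(0,0,255),-1)
cv2.imwrite("pics/st.png",u)
rep("x",False)
E
python3 tip.py
```

```text
t4.03 th-6.6 tn-0.013 M.n-0.024 F [-0.7  0.8  0. ] M [ 0.04  0.05 -0.01] p [504.9 175.6 183.9] yaw-104.5 j6 120 op0.233
-24 162 z pct [-49.4 -39.4 -36.3 -35.2] y -12.6
-20 153 z pct [-49.1 -38.  -35.2 -32.9] y -13.1
-16 317 z pct [-54.6 -37.7 -33.3 -32.1] y -12.8
-12 645 z pct [-60.3 -37.7 -31.4 -28.2] y -12.2
8 577 z pct [-59.4 -37.7 -31.1 -29. ] y -11.9
12 345 z pct [-56.1 -38.4 -33.3 -32.3] y -12.5
16 170 z pct [-50.8 -38.3 -34.6 -33.3] y -12.4
20 189 z pct [-49.5 -39.4 -36.  -35.2] y -12.7
t4.12 th-6.6 tn+0.001 M.n-0.006 F [ 0.3  0.4 -0.2] M [ 0.   -0.02 -0.  ] p [505.  175.7 183.9] yaw-104.5 j6 120 op0.238
```

View pics/wt.png

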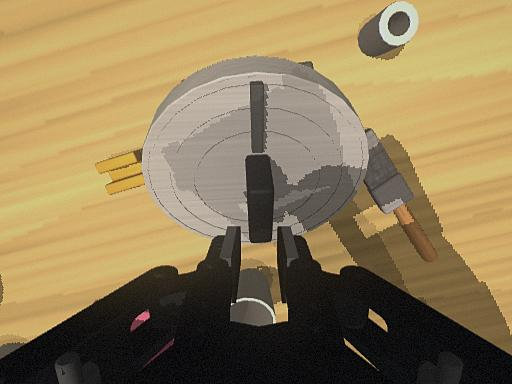

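View pics/st.png

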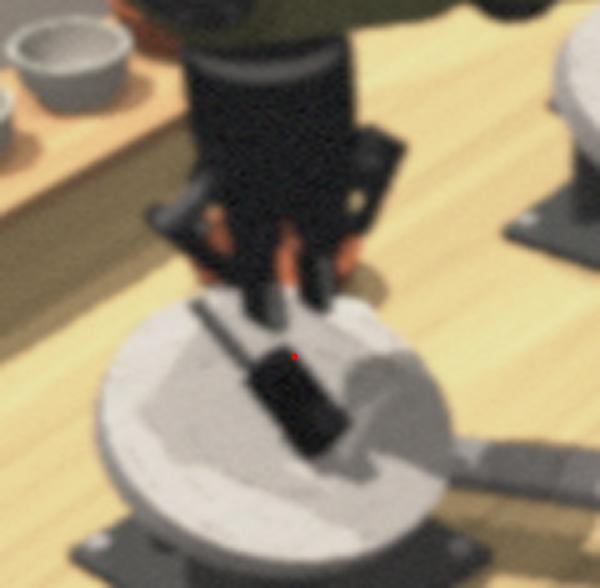

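>>> {"name": "apply_moves", "arguments": {
  "commands": [
    [4.5, 0.07, -0.07, 0, 0],
    [4.5, 0.07, -0.07, 1, 0],
    [4.5, 0.07, -0.07, 4, 0],
    [4.5, 0.07, -0.07, 6, 0],
    [4.5, 0.07, -0.07, 6.6, 0],
    [4.5, 0.07, -0.07, 6.6, 0]
  ]
}}

```text
time: 4.88
eef_pos: [0.5058, 0.175, 0.1189]
eef_rot: [[-0.25, -0.968, -0.0], [-0.968, 0.25, -0.0], [0.0, 0.0, -1.0]]
force: [0.4, -0.4, 0.9]
opening: 0.529
```

```bash
python3 tip.py
```

```text
t4.88 th-6.6 tn+0.056 M.n+0.050 F [ 0.4 -0.4  0.9] M [ 0.01 -0.02  0.07] p [505.8 175.  118.9] yaw-104.4 j6 120 op0.529
-60 234 z pct [-10.   -2.7  -1.5  -1.1] y -16.0
-56 221 z pct [-10.3  -3.3  -1.5  -1.2] y -16.0
-52 221 z pct [-10.4  -3.3  -1.9  -1.1] y -15.9
-48 209 z pct [-10.3  -3.7  -1.7  -1. ] y -16.0
-44 202 z pct [-10.1  -4.2  -3.   -1.7] y -15.7
-40 174 z pct [-10.8  -5.7  -3.4  -1.8] y -15.5
-36 322 z pct [-42.1  -9.   -7.3  -6.3] y -15.9
-32 261 z pct [-15.5  -8.2  -6.5  -6.1] y -16.0
-28 523 z pct [-47.2  -7.1  -2.3  -1.2] y -15.9
-24 1101 z pct [-53.2 -10.3  -3.2  -1.1] y -15.9
-20 186 z pct [-8.3 -2.9 -1.7 -1.1] y -15.9
-16 178 z pct [-8.5 -2.9 -1.3 -1.2] y -15.6
-12 25 z pct [-10.8  -6.   -5.5  -5.4] y -16.0
-8 301 z pct [-51.5 -43.5 -41.8 -40.1] y -15.9
-4 325 z pct [-52.3 -44.4 -42.6 -42.1] y -15.8
0 351 z pct [-51.8 -43.9 -42.1 -41.4] y -16.0
4 337 z pct [-51.4 -43.6 -41.5 -40.4] y -16.0
8 160 z pct [-49.6 -41.  -11.9 -11.4] y -15.8
12 126 z pct [-8.3 -3.1 -1.5 -1.2] y -15.9
16 147 z pct [-7.  -2.2 -1.6 -1. ] y -15.8
20 970 z pct [-53.   -8.7  -2.7  -1.1] y -15.9
24 537 z pct [-52.1  -5.4  -1.7  -1.1] y -15.7
28 260 z pct [-23.5  -3.4  -1.7  -1.1] y -15.6
32 336 z pct [-43.   -3.8  -1.7  -1. ] y -16.0
36 144 z pct [-7.  -2.4 -1.3 -1. ] y -16.0
40 119 z pct [-5.8 -2.2 -1.5 -1. ] y -15.9
44 124 z pct [-6.  -2.3 -1.2 -1.1] y -15.9
48 109 z pct [-6.2 -2.2 -1.2 -1. ] y -15.9
52 117 z pct [-5.3 -1.9 -1.3 -1.1] y -15.7
56 109 z pct [-5.3 -1.8 -1.4 -1.1] y -15.9
t4.97 th-6.6 tn-0.020 M.n-0.019 F [-0.3  0.1 -0.4] M [-0.02  0.04 -0.03] p [506.2 175.1 119.7] yaw-104.5 j6 120 op0.531
```

View pics/wt.png

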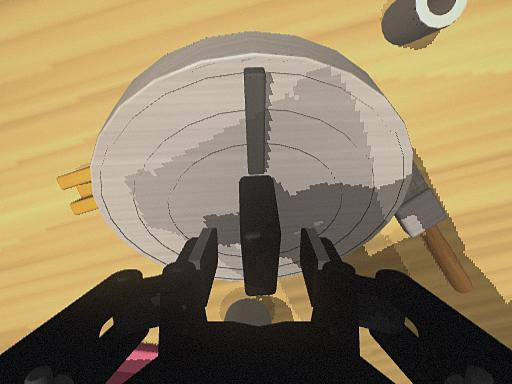

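View pics/st.png

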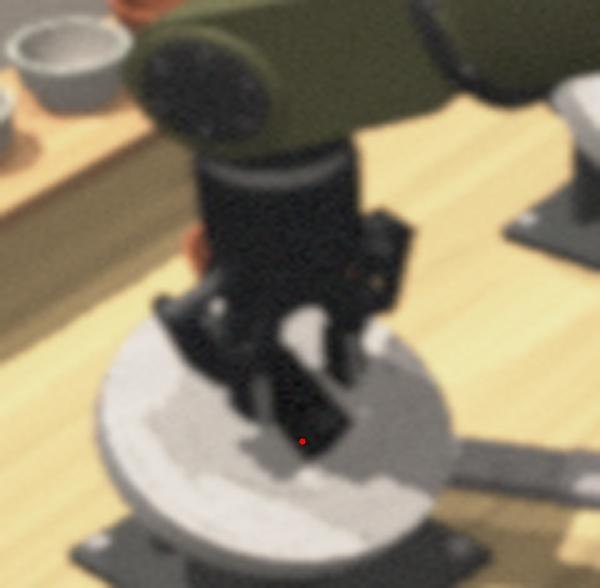

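>>> {"name": "apply_moves", "arguments": {
  "commands": [
    [2.5, 0, 0.05, 0.1, 0],
    [0, 0, 0.05, 0.1, 0],
    [0, 0, 0.05, 0.1, 0],
    [0, 0, 0.05, 0.1, 0],
    [0, 0, 0.05, 0.1, 0]
  ],
  "force": 40
}}

```text
time: 5.6
eef_pos: [0.5053, 0.1747, 0.1185]
eef_rot: [[-0.25, -0.968, 0.0], [-0.968, 0.25, -0.0], [0.0, -0.0, -1.0]]
force: [-3.2, -5.5, 4.1]
opening: 0.204
```

```bash
python3 r.py x
```

```text
t5.60 th-6.6 tn+0.451 M.n+0.350 F [-3.2 -5.5  4.1] M [-0.31  0.39  0.2 ] p [505.3 174.7 118.5] yaw-104.4 j6 120 op0.204
```

>>> {"name": "apply_moves", "arguments": {
  "commands": [
    [0, 0, 0, 0, -0.04],
    [0, 0, 0, 0, -0.08],
    [0, 0, 0, 0, -0.12]
  ]
}}

```text
time: 5.98
eef_pos: [0.5051, 0.1749, 0.1187]
eef_rot: [[-0.131, -0.991, -0.0], [-0.991, 0.131, -0.0], [0.0, 0.0, -1.0]]
force: [-7.1, -2.9, 9.8]
opening: 0.201
```

```bash
python3 r.py +
```

```text
t5.97 th-0.6 tn+0.223 M.n+0.159 F [-7.1 -2.9  9.8] M [-0.77  1.12 -0.33] p [505.1 174.9 118.7] yaw-97.5 j6 113 op0.201
```

>>> {"name": "apply_moves", "arguments": {
  "commands": [
    [0, 0, 0, 0, -0.04],
    [0, 0, 0, 0, -0.08],
    [0, 0, 0, 0, -0.12]
  ]
}}

```text
time: 6.35
eef_pos: [0.5054, 0.1751, 0.1185]
eef_rot: [[-0.012, -1.0, 0.001], [-1.0, 0.012, -0.0], [0.0, -0.001, -1.0]]
force: [-1.0, 2.9, 3.4]
opening: 0.202
```

```bash
python3 r.py +
```

```text
t6.35 th5.4 tn-0.366 M.n-0.319 F [-1.   2.9  3.4] M [-0.97  0.19 -0.93] p [505.4 175.1 118.5] yaw-90.7 j6 106 op0.202
```

>>> {"name": "apply_moves", "arguments": {
  "commands": [
    [0, 0, 0, 0, -0.04],
    [0, 0, 0, 0, -0.08],
    [0, 0, 0, 0, -0.12]
  ]
}}

```text
time: 6.72
eef_pos: [0.5048, 0.1754, 0.119]
eef_rot: [[0.108, -0.994, -0.001], [-0.994, -0.108, 0.0], [-0.0, 0.001, -1.0]]
force: [-6.6, 0.8, 6.9]
opening: 0.202
```

```bash
python3 r.py +
```

```text
t6.72 th11.4 tn-0.287 M.n-0.288 F [-6.6  0.8  6.9] M [-1.02  1.02 -0.98] p [504.8 175.4 119. ] yaw-83.8 j6 99 op0.202
```

>>> {"name": "apply_moves", "arguments": {
  "commands": [
    [0, 0, 0, 0, -0.04],
    [0, 0, 0, 0, -0.08],
    [0, 0, 0, 0, -0.12]
  ]
}}

```text
time: 7.1
eef_pos: [0.5049, 0.1754, 0.119]
eef_rot: [[0.226, -0.974, -0.0], [-0.974, -0.226, -0.0], [0.0, 0.0, -1.0]]
force: [-9.2, 4.7, 11.0]
opening: 0.202
```

```bash
python3 r.py +
```

```text
t7.10 th17.5 tn-0.515 M.n-0.454 F [-9.2  4.7 11. ] M [-1.81  1.29 -1.64] p [504.9 175.4 119. ] yaw-76.9 j6 92 op0.202
```

>>> {"name": "apply_moves", "arguments": {
  "commands": [
    [0, 0, 0, 0, -0.04],
    [0, 0, 0, 0, -0.08],
    [0, 0, 0, 0, -0.12]
  ]
}}

```text
time: 7.48
eef_pos: [0.5044, 0.1754, 0.1196]
eef_rot: [[0.341, -0.94, -0.001], [-0.94, -0.341, -0.0], [-0.0, 0.001, -1.0]]
force: [-18.1, 2.7, 20.6]
opening: 0.2
```

```bash
python3 r.py +; python3 tip.py >/dev/null
```

```text
t7.47 th23.7 tn-0.282 M.n-0.277 F [-18.1   2.7  20.6] M [-1.89  2.51 -1.56] p [504.4 175.4 119.6] yaw-70.0 j6 85 op0.200
```

View pics/wt.png

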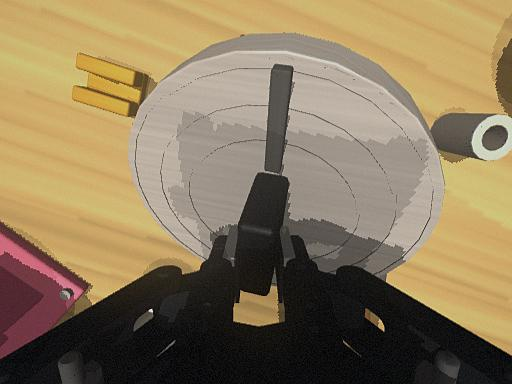

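>>> {"name": "apply_moves", "arguments": {
  "commands": [
    [0, 0, 0, 0, 0],
    [0, 0, 0, 0, 0]
  ],
  "force": 20
}}

```text
time: 7.82
eef_pos: [0.5044, 0.1755, 0.1196]
eef_rot: [[0.34, -0.94, -0.001], [-0.94, -0.34, -0.0], [-0.0, 0.001, -1.0]]
force: [-18.1, 3.5, 21.2]
opening: 0.202
```

```bash
python3 r.py 0
```

```text
t7.83 th23.6 tn-0.140 M.n-0.120 F [-18.1   3.5  21.2] M [-1.9   2.42 -1.39] p [504.4 175.5 119.6] yaw-70.1 j6 85 op0.202
```

>>> {"name": "apply_moves", "arguments": {
  "commands": [
    [2.8, 0, 0, 0, 0],
    [2.8, 0, 0, 0, 0]
  ]
}}

```text
time: 8.07
eef_pos: [0.5054, 0.1751, 0.1182]
eef_rot: [[0.341, -0.94, 0.001], [-0.94, -0.341, 0.0], [0.0, -0.001, -1.0]]
force: [0.5, -0.5, -0.0]
opening: 0.327
```

```bash
python3 r.py 0
```

```text
t8.07 th23.7 tn+0.030 M.n+0.022 F [ 0.5 -0.5 -0. ] M [-0.02  0.01  0.01] p [505.4 175.1 118.2] yaw-70.1 j6 85 op0.327
```

>>> {"name": "apply_moves", "arguments": {
  "commands": [
    [0, 0, 0, 0, 0],
    [0, 0, 0, 0, 0],
    [0, 0, 0, 0, 0]
  ]
}}

```text
time: 8.45
eef_pos: [0.5053, 0.1755, 0.1181]
eef_rot: [[0.341, -0.94, 0.0], [-0.94, -0.341, 0.001], [-0.0, -0.0, -1.0]]
force: [-3.0, 4.3, 4.4]
opening: 0.248
```

```bash
python3 r.py 0
```

```text
t8.45 th23.7 tn-0.443 M.n-0.375 F [-3.   4.3  4.4] M [ 0.51  0.4  -0.17] p [505.3 175.5 118.1] yaw-70.1 j6 85 op0.248
```

>>> {"name": "apply_moves", "arguments": {
  "commands": [
    [2.4, 0, 0, 0, -0.05],
    [2.4, 0, 0, 0, -0.1],
    [2.4, 0, 0, 0, -0.15]
  ]
}}

```text
time: 8.82
eef_pos: [0.5055, 0.1754, 0.1179]
eef_rot: [[0.479, -0.878, 0.0], [-0.878, -0.479, 0.0], [-0.0, -0.001, -1.0]]
force: [-0.1, 3.7, 1.4]
opening: 0.283
```

```bash
python3 r.py +
```

```text
t8.82 th31.7 tn-0.469 M.n-0.404 F [-0.1  3.7  1.4] M [ 0.59 -0.11 -0.12] p [505.5 175.4 117.9] yaw-61.4 j6 77 op0.283
```

>>> {"name": "apply_moves", "arguments": {
  "commands": [
    [2.5, 0, 0, 0, -0.05],
    [2.5, 0, 0, 0, -0.1],
    [2.5, 0, 0, 0, -0.15]
  ]
}}

```text
time: 9.2
eef_pos: [0.5053, 0.1754, 0.1179]
eef_rot: [[0.605, -0.796, -0.0], [-0.796, -0.605, 0.0], [-0.0, -0.0, -1.0]]
force: [-3.6, 3.6, 2.8]
opening: 0.294
```

```bash
python3 r.py +
```

```text
t9.20 th40.0 tn-0.498 M.n-0.444 F [-3.6  3.6  2.8] M [ 0.45  0.35 -0.28] p [505.3 175.4 117.9] yaw-52.8 j6 68 op0.294
```

>>> {"name": "apply_moves", "arguments": {
  "commands": [
    [2.6, 0, 0, 0, -0.05],
    [2.7, 0, 0, 0, -0.1],
    [2.7, 0, 0, 0, -0.15]
  ]
}}

```text
time: 9.57
eef_pos: [0.5053, 0.1752, 0.1178]
eef_rot: [[0.717, -0.697, -0.0], [-0.697, -0.717, 0.0], [-0.0, -0.0, -1.0]]
force: [-2.3, 2.1, -0.1]
opening: 0.317
```

```bash
python3 r.py +; python3 tip.py >/dev/null
```

```text
t9.57 th48.7 tn-0.223 M.n-0.191 F [-2.3  2.1 -0.1] M [0.43 0.23 0.01] p [505.3 175.2 117.8] yaw-44.2 j6 59 op0.317
```

View pics/wt.png

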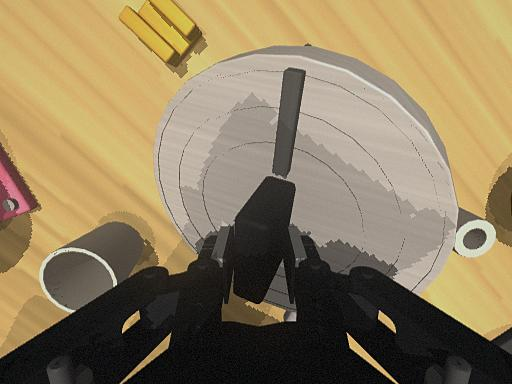

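>>> {"name": "apply_moves", "arguments": {
  "commands": [
    [2.7, 0, 0, 0, -0.05],
    [2.7, 0, 0, 0, -0.1]
  ]
}}

```text
time: 9.93
eef_pos: [0.5051, 0.1751, 0.1177]
eef_rot: [[0.782, -0.623, -0.001], [-0.623, -0.782, -0.0], [-0.001, 0.001, -1.0]]
force: [-3.3, 2.7, 1.1]
opening: 0.319
```

```bash
python3 r.py +
```

```text
t9.93 th54.6 tn-0.240 M.n-0.199 F [-3.3  2.7  1.1] M [ 0.31  0.45 -0.09] p [505.1 175.1 117.7] yaw-38.5 j6 54 op0.319
```

>>> {"name": "apply_moves", "arguments": {
  "commands": [
    [2.8, 0, 0, 0, -0.05],
    [2.8, 0, 0, 0, -0.1]
  ]
}}

```text
time: 10.18
eef_pos: [0.5052, 0.1752, 0.1177]
eef_rot: [[0.84, -0.542, -0.0], [-0.542, -0.84, 0.0], [-0.0, 0.0, -1.0]]
force: [-0.8, 3.2, -0.1]
opening: 0.334
```

```bash
python3 r.py +
```

```text
t10.18 th60.7 tn-0.325 M.n-0.270 F [-0.8  3.2 -0.1] M [ 0.42  0.19 -0.09] p [505.2 175.2 117.7] yaw-32.8 j6 48 op0.334
```

>>> {"name": "apply_moves", "arguments": {
  "commands": [
    [2.9, 0, 0, 0, -0.05],
    [2.9, 0, 0, 0, -0.1]
  ]
}}

```text
time: 10.42
eef_pos: [0.5053, 0.1752, 0.1178]
eef_rot: [[0.89, -0.455, -0.0], [-0.455, -0.89, 0.0], [-0.0, -0.0, -1.0]]
force: [-1.3, 3.3, 0.2]
opening: 0.343
```

```bash
python3 r.py +
```

```text
t10.43 th67.0 tn-0.417 M.n-0.363 F [-1.3  3.3  0.2] M [ 0.5   0.11 -0.14] p [505.3 175.2 117.8] yaw-27.1 j6 42 op0.343
```

>>> {"name": "apply_moves", "arguments": {
  "commands": [
    [2.9, 0, 0, 0, -0.05],
    [2.9, 0, 0, 0, -0.1]
  ]
}}

```text
time: 10.68
eef_pos: [0.5052, 0.1752, 0.1178]
eef_rot: [[0.931, -0.364, -0.0], [-0.364, -0.931, 0.0], [-0.0, 0.0, -1.0]]
force: [-2.3, 3.2, 1.0]
opening: 0.34
```

```bash
python3 r.py +
```

```text
t10.68 th73.4 tn-0.391 M.n-0.340 F [-2.3  3.2  1. ] M [ 0.53  0.36 -0.12] p [505.2 175.2 117.8] yaw-21.4 j6 37 op0.340
```

>>> {"name": "apply_moves", "arguments": {
  "commands": [
    [3.0, 0, 0, 0, -0.05],
    [3.0, 0, 0, 0, -0.1]
  ]
}}

```text
time: 10.92
eef_pos: [0.5052, 0.1752, 0.1178]
eef_rot: [[0.963, -0.269, -0.001], [-0.269, -0.963, 0.0], [-0.001, -0.0, -1.0]]
force: [-2.1, 3.5, 0.9]
opening: 0.35
```

```bash
python3 r.py +; python3 tip.py >/dev/null
```

```text
t10.93 th79.9 tn-0.431 M.n-0.375 F [-2.1  3.5  0.9] M [ 0.53  0.38 -0.16] p [505.2 175.2 117.8] yaw-15.6 j6 31 op0.350
```

View pics/wt.png

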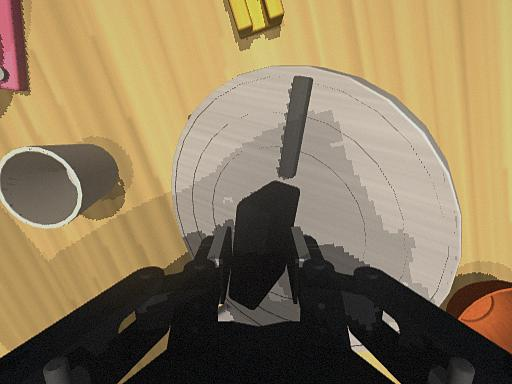

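```bash
cat > th.py <<'E'
from h import *
i=viewer.camera_info("wrist");p,d=viewer.camera("wrist");C=cloud("wrist",d,i)
D=C-(KN-.025*N);h=D@N;a=D@U;b=D@V;r=np.hypot(a,b)
m=(d>0)&(h>.0035)&(h<.010)&(r>.04)&(r<.082)&(p.max(-1)<110)
g=np.degrees(np.angle(np.exp(1j*np.arctan2(b[m],a[m])).mean()))
print("RIB theta %.1f  n=%d spread %.2f"%(g,m.sum(),abs(np.exp(1j*np.arctan2(b[m],a[m])).mean())))
import sys
open("log.txt","a").write("# t%.2f rib %.1f\n"%(monitor.sense()['time'],g))
E
python3 th.py; python3 r.py x
```

```text
RIB theta 73.8  n=1391 spread 1.00
t11.07 th79.8 tn-0.095 M.n-0.075 F [-1.3  1.3  1.6] M [0.21 0.35 0.01] p [505.2 175.1 117.9] yaw-15.7 j6 31 op0.354
```

>>> {"name": "apply_moves", "arguments": {
  "commands": [
    [3.0, 0, 0, 0, -0.05],
    [3.0, 0, 0, 0, -0.1],
    [3.0, 0, 0, 0, -0.15]
  ]
}}

```text
time: 11.45
eef_pos: [0.5051, 0.1754, 0.118]
eef_rot: [[0.992, -0.123, -0.001], [-0.123, -0.992, 0.0], [-0.001, -0.0, -1.0]]
force: [-4.5, 4.3, 3.6]
opening: 0.352
```

```bash
python3 r.py +
```

```text
t11.45 th89.8 tn-0.507 M.n-0.441 F [-4.5  4.3  3.6] M [ 0.74  0.74 -0.14] p [505.1 175.4 118. ] yaw-7.1 j6 22 op0.352
```

>>> {"name": "apply_moves", "arguments": {
  "commands": [
    [3.0, 0, 0, 0, -0.05],
    [3.0, 0, 0, 0, -0.1],
    [3.0, 0, 0, 0, -0.15]
  ]
}}

```text
time: 11.82
eef_pos: [0.5049, 0.1754, 0.118]
eef_rot: [[1.0, 0.027, -0.001], [0.027, -1.0, 0.0], [-0.001, -0.0, -1.0]]
force: [-5.9, 5.5, 4.4]
opening: 0.352
```

```bash
python3 r.py +
```

```text
t11.82 th99.7 tn-0.460 M.n-0.375 F [-5.9  5.5  4.4] M [ 0.61  1.02 -0.16] p [504.9 175.4 118. ] yaw1.5 j6 14 op0.352
```

>>> {"name": "apply_moves", "arguments": {
  "commands": [
    [2.9, 0, 0, 0, -0.05],
    [2.9, 0, 0, 0, -0.1],
    [2.9, 0, 0, 0, -0.15]
  ]
}}

```text
time: 12.2
eef_pos: [0.5046, 0.1753, 0.1181]
eef_rot: [[0.984, 0.176, -0.002], [0.176, -0.984, 0.0], [-0.002, -0.0, -1.0]]
force: [-10.3, 3.0, 7.1]
opening: 0.341
```

```bash
python3 r.py +
```

```text
t12.20 th109.4 tn-0.241 M.n-0.211 F [-10.3   3.    7.1] M [ 0.42  1.46 -0.1 ] p [504.6 175.3 118.1] yaw10.1 j6 5 op0.341
```

>>> {"name": "apply_moves", "arguments": {
  "commands": [
    [2.9, 0, 0, 0, -0.05],
    [2.9, 0, 0, 0, -0.1],
    [2.9, 0, 0, 0, -0.15]
  ]
}}

```text
time: 12.58
eef_pos: [0.5044, 0.1753, 0.118]
eef_rot: [[0.947, 0.321, -0.002], [0.321, -0.947, -0.0], [-0.002, -0.001, -1.0]]
force: [-10.3, 2.7, 6.3]
opening: 0.342
```

```bash
python3 r.py +
```

```text
t12.57 th118.9 tn-0.303 M.n-0.279 F [-10.3   2.7   6.3] M [ 0.43  1.68 -0.19] p [504.4 175.3 118. ] yaw18.7 j6 -4 op0.342
```

>>> {"name": "apply_moves", "arguments": {
  "commands": [
    [2.8, 0, 0, 0, -0.05],
    [2.8, 0, 0, 0, -0.1],
    [2.8, 0, 0, 0, -0.15]
  ]
}}

```text
time: 12.95
eef_pos: [0.5042, 0.1751, 0.118]
eef_rot: [[0.889, 0.459, -0.003], [0.459, -0.889, -0.0], [-0.003, -0.001, -1.0]]
force: [-11.9, 1.4, 8.4]
opening: 0.328
```

```bash
python3 r.py +;python3 th.py
```

```text
t12.95 th128.0 tn-0.059 M.n-0.061 F [-11.9   1.4   8.4] M [ 0.07  2.03 -0.17] p [504.2 175.1 118. ] yaw27.3 j6 -12 op0.328
RIB theta 117.3  n=1014 spread 1.00
```

>>> {"name": "apply_moves", "arguments": {
  "commands": [
    [2.9, -0.13, -0.07, 0, -0.05],
    [2.9, -0.13, -0.07, 0, -0.1],
    [2.9, -0.13, -0.07, 0, -0.15]
  ]
}}

```text
time: 13.38
eef_pos: [0.5036, 0.175, 0.118]
eef_rot: [[0.81, 0.586, -0.001], [0.586, -0.81, -0.0], [-0.001, -0.0, -1.0]]
force: [-4.5, 1.7, 3.2]
opening: 0.337
```

```bash
python3 r.py +
```

```text
t13.38 th136.8 tn-0.223 M.n-0.201 F [-4.5  1.7  3.2] M [ 0.09  0.75 -0.23] p [503.6 175.  118. ] yaw35.9 j6 -21 op0.337
```

>>> {"name": "apply_moves", "arguments": {
  "commands": [
    [2.8, 0, 0, 0, -0.05],
    [2.8, 0, 0, 0, -0.1],
    [2.8, 0, 0, 0, -0.15]
  ]
}}

```text
time: 13.75
eef_pos: [0.5034, 0.1749, 0.1181]
eef_rot: [[0.713, 0.701, -0.001], [0.701, -0.713, -0.001], [-0.001, -0.0, -1.0]]
force: [-7.4, -0.3, 4.3]
opening: 0.329
```

```bash
python3 r.py +
```

```text
t13.75 th145.2 tn+0.033 M.n+0.010 F [-7.4 -0.3  4.3] M [-0.25  0.95 -0.2 ] p [503.4 174.9 118.1] yaw44.5 j6 -29 op0.329
```

>>> {"name": "apply_moves", "arguments": {
  "commands": [
    [2.7, 0, 0, 0, -0.05],
    [2.7, 0, 0, 0, -0.1],
    [2.7, 0, 0, 0, -0.15]
  ]
}}

```text
time: 14.12
eef_pos: [0.5034, 0.1747, 0.1181]
eef_rot: [[0.601, 0.799, -0.001], [0.799, -0.601, -0.001], [-0.001, -0.0, -1.0]]
force: [-7.1, -1.9, 4.8]
opening: 0.32
```

```bash
python3 r.py +; python3 th.py
```

```text
t14.12 th153.3 tn+0.099 M.n+0.047 F [-7.1 -1.9  4.8] M [-0.4   1.08 -0.25] p [503.4 174.7 118.1] yaw53.1 j6 -38 op0.320
RIB theta 138.6  n=875 spread 1.00
```

>>> {"name": "apply_moves", "arguments": {
  "commands": [
    [2.6, 0, 0, 0, -0.05],
    [2.6, 0, 0, 0, -0.1],
    [2.6, 0, 0, 0, -0.15]
  ]
}}

```text
time: 14.55
eef_pos: [0.5034, 0.1746, 0.1181]
eef_rot: [[0.475, 0.88, -0.001], [0.88, -0.475, -0.001], [-0.001, -0.001, -1.0]]
force: [-7.4, -3.1, 4.9]
opening: 0.304
```

```bash
python3 r.py +
```

```text
t14.55 th161.2 tn+0.245 M.n+0.172 F [-7.4 -3.1  4.9] M [-0.66  0.89 -0.24] p [503.4 174.6 118.1] yaw61.7 j6 -46 op0.304
```

>>> {"name": "apply_moves", "arguments": {
  "commands": [
    [2.4, 0, 0, 0, -0.05],
    [2.4, 0, 0, 0, -0.1],
    [2.4, 0, 0, 0, -0.15]
  ]
}}

```text
time: 14.92
eef_pos: [0.5037, 0.1745, 0.1182]
eef_rot: [[0.338, 0.941, -0.0], [0.941, -0.338, -0.001], [-0.001, -0.0, -1.0]]
force: [-4.6, -3.8, 4.6]
opening: 0.28
```

```bash
python3 r.py +;python3 th.py; python3 tip.py >/dev/null
```

```text
t14.93 th168.8 tn+0.205 M.n+0.124 F [-4.6 -3.8  4.6] M [-0.65  0.55 -0.27] p [503.7 174.5 118.2] yaw70.3 j6 -55 op0.280
RIB theta 157.1  n=786 spread 1.00
```

View pics/wt.png

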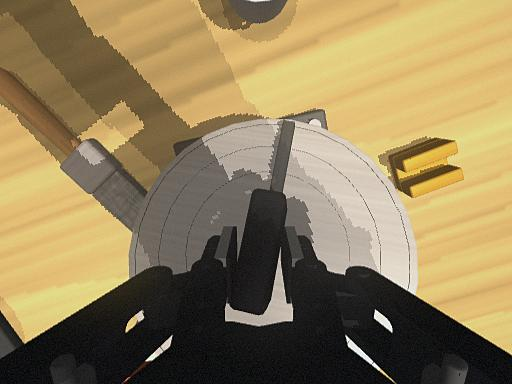

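```bash
cat > fit.py <<'E'
from h import *
L=[l.split() for l in open("log.txt") if l[0] in"+-"]
X=np.array([[float(x) for x in l[1:]] for l in L]);sg=np.array([1 if l[0]=='+' else -1 for l in L])
t=X[:,0];F=X[:,3:6];M=X[:,6:9];e=X[:,9:12];th=np.radians(X[:,1])
# true rib: lag
lag=np.interp(t,[8,9,11,13,14.1,14.9],[2,5,6,10.7,14,11.7]) if True else 0
th=th-np.radians(lag)*sg
def tn(dz): return (M+np.cross(e+[0,0,dz]-KN,F))@N
for dz in(.15,.165,.18,.195): print(dz,tn(dz).round(2))
q=tn(1)-tn(0)
ok=t>8.4
A=np.c_[sg,np.cos(th),np.sin(th),-q][ok]
s,res,_,_=np.linalg.lstsq(A,tn(0)[ok],rcond=None);print("free fit drag,a,b,dz",s,np.sqrt(res/len(A)))
for dz in(.15,.165,.18):
    s2,res,_,_=np.linalg.lstsq(A[:,:3],tn(dz)[ok],rcond=None);print(dz,"drag,a,b",s2.round(3),"amp",np.hypot(*s2[1:]).round(3),"phase",np.degrees(np.arctan2(s2[2],s2[1])).round(1),"rms",np.sqrt(res/len(A)))
print(np.degrees(th).round())
E
python3 fit.py
```

```text
0.15 [-0.05 -0.16 -0.29 -0.25 -0.25 -0.19 -0.26 -0.09 -0.07 -0.09 -0.19 -0.17
 -0.19 -0.23 -0.1  -0.11 -0.2  -0.06 -0.14 -0.06 -0.11 -0.05 -0.12]
0.165 [-0.08 -0.14 -0.29 -0.23 -0.24 -0.17 -0.24 -0.07 -0.05 -0.07 -0.16 -0.15
 -0.17 -0.2  -0.07 -0.09 -0.19 -0.06 -0.13 -0.07 -0.13 -0.08 -0.15]
0.18 [-0.11 -0.12 -0.29 -0.2  -0.24 -0.14 -0.22 -0.06 -0.03 -0.05 -0.14 -0.13
 -0.15 -0.17 -0.03 -0.08 -0.18 -0.06 -0.12 -0.08 -0.15 -0.1  -0.18]
0.195 [-0.13 -0.1  -0.29 -0.17 -0.24 -0.11 -0.19 -0.05 -0.02 -0.03 -0.12 -0.11
 -0.12 -0.14  0.01 -0.07 -0.17 -0.06 -0.11 -0.08 -0.17 -0.13 -0.21]
free fit drag,a,b,dz [-0.21517907  0.03592744  0.14538742  0.19989096] [0.05100453]
0.15 drag,a,b [-0.114 -0.046 -0.026] amp 0.053 phase -150.7 rms [0.05564681]
0.165 drag,a,b [-0.145 -0.022  0.026] amp 0.033 phase 130.1 rms [0.0533255]
0.18 drag,a,b [-0.175  0.003  0.077] amp 0.077 phase 87.6 rms [0.05177026]
[ -3.   3.   9.  15.  22.  27.  35.  43.  49.  55.  61.  68.  74.  83.
  92. 101. 109. 117. 125. 132. 139. 148. 157.]
```

>>> {"name": "apply_moves", "arguments": {
  "commands": [
    [2.3, 0, 0, 0, -0.06],
    [2.3, 0, 0, 0, -0.12]
  ]
}}

```text
time: 15.32
eef_pos: [0.5039, 0.1745, 0.1181]
eef_rot: [[0.222, 0.975, -0.0], [0.975, -0.222, -0.001], [-0.001, 0.0, -1.0]]
force: [-3.0, -3.1, 3.4]
opening: 0.268
```

```bash
python3 r.py +
```

```text
t15.32 th174.8 tn+0.119 M.n+0.055 F [-3.  -3.1  3.4] M [-0.54  0.35 -0.27] p [503.9 174.5 118.1] yaw77.1 j6 -62 op0.268
```

>>> {"name": "apply_moves", "arguments": {
  "commands": [
    [2.3, 0, 0, 0, -0.06],
    [2.3, 0, 0, 0, -0.12]
  ]
}}

```text
time: 15.58
eef_pos: [0.5039, 0.1746, 0.1181]
eef_rot: [[0.104, 0.995, 0.0], [0.995, -0.104, -0.001], [-0.001, 0.0, -1.0]]
force: [-1.9, -1.9, 2.5]
opening: 0.269
```

```bash
python3 r.py +
```

```text
t15.57 th-179.2 tn-0.068 M.n-0.107 F [-1.9 -1.9  2.5] M [-0.31  0.24 -0.32] p [503.9 174.6 118.1] yaw84.0 j6 -69 op0.269
```

>>> {"name": "apply_moves", "arguments": {
  "commands": [
    [2.3, 0, 0, 0, -0.06],
    [2.3, 0, 0, 0, -0.12]
  ]
}}

```text
time: 15.82
eef_pos: [0.5041, 0.1748, 0.118]
eef_rot: [[-0.016, 1.0, 0.0], [1.0, 0.016, -0.0], [-0.0, 0.0, -1.0]]
force: [-0.9, -0.3, 0.6]
opening: 0.272
```

```bash
python3 r.py +; python3 th.py
```

```text
t15.82 th-173.3 tn-0.249 M.n-0.256 F [-0.9 -0.3  0.6] M [-0.03 -0.16 -0.3 ] p [504.1 174.8 118. ] yaw90.9 j6 -76 op0.272
RIB theta 174.5  n=751 spread 1.00
```

>>> {"name": "apply_moves", "arguments": {
  "commands": [
    [2.3, 0, 0, 0, -0.06],
    [2.4, 0, 0, 0, -0.12]
  ]
}}

```text
time: 16.12
eef_pos: [0.5042, 0.1749, 0.118]
eef_rot: [[-0.135, 0.991, 0.001], [0.991, 0.135, -0.0], [-0.0, 0.001, -1.0]]
force: [0.6, 1.8, 0.9]
opening: 0.278
```

```bash
python3 r.py +
```

```text
t16.12 th-167.3 tn-0.409 M.n-0.375 F [0.6 1.8 0.9] M [ 0.22 -0.15 -0.29] p [504.2 174.9 118. ] yaw97.7 j6 -83 op0.278
```

>>> {"name": "apply_moves", "arguments": {
  "commands": [
    [2.5, 0, 0, 0, -0.06],
    [2.5, 0, 0, 0, -0.12]
  ]
}}

```text
time: 16.38
eef_pos: [0.5042, 0.175, 0.118]
eef_rot: [[-0.252, 0.968, 0.001], [0.968, 0.252, 0.0], [-0.0, 0.001, -1.0]]
force: [0.3, 1.9, -0.6]
opening: 0.295
```

```bash
python3 r.py +
```

```text
t16.38 th-161.1 tn-0.481 M.n-0.446 F [ 0.3  1.9 -0.6] M [ 0.05 -0.27 -0.47] p [504.2 175.  118. ] yaw104.6 j6 -89 op0.295
```

>>> {"name": "apply_moves", "arguments": {
  "commands": [
    [2.6, 0, 0, 0, -0.06],
    [2.6, 0, 0, 0, -0.12]
  ]
}}

```text
time: 16.62
eef_pos: [0.5041, 0.175, 0.118]
eef_rot: [[-0.366, 0.931, 0.001], [0.931, 0.366, -0.0], [-0.0, 0.001, -1.0]]
force: [-0.2, 1.0, 0.9]
opening: 0.303
```

```bash
python3 r.py +; python3 th.py
```

```text
t16.62 th-154.9 tn-0.417 M.n-0.399 F [-0.2  1.   0.9] M [-0.07 -0.28 -0.48] p [504.1 175.  118. ] yaw111.5 j6 -96 op0.303
RIB theta -170.9  n=764 spread 1.00
```

>>> {"name": "apply_moves", "arguments": {
  "commands": [
    [2.7, 0, 0, 0, -0.06],
    [2.7, 0, 0, 0, -0.12]
  ]
}}

```text
time: 16.92
eef_pos: [0.5041, 0.175, 0.1181]
eef_rot: [[-0.475, 0.88, 0.001], [0.88, 0.475, -0.0], [-0.0, 0.001, -1.0]]
force: [-2.7, 0.3, 3.8]
opening: 0.318
```

```bash
python3 r.py +
```

```text
t16.93 th-148.5 tn-0.316 M.n-0.316 F [-2.7  0.3  3.8] M [-0.23  0.28 -0.51] p [504.1 175.  118.1] yaw118.3 j6 -103 op0.318
```

>>> {"name": "apply_moves", "arguments": {
  "commands": [
    [2.8, 0, 0, 0, -0.06],
    [2.8, 0, 0, 0, -0.12]
  ]
}}

```text
time: 17.18
eef_pos: [0.504, 0.1749, 0.1181]
eef_rot: [[-0.577, 0.817, 0.0], [0.817, 0.577, -0.0], [-0.0, -0.0, -1.0]]
force: [-1.8, -1.8, 4.1]
opening: 0.326
```

```bash
python3 r.py +; python3 th.py
```

```text
t17.18 th-141.9 tn-0.287 M.n-0.325 F [-1.8 -1.8  4.1] M [-0.35  0.08 -0.58] p [504.  174.9 118.1] yaw125.2 j6 -110 op0.326
RIB theta -158.5  n=791 spread 1.00
```

>>> {"name": "apply_moves", "arguments": {
  "commands": [
    [2.5, 0, 0, 0, 0.1],
    [2.5, 0, 0, 0, 0.2],
    [2.5, 0, 0, 0, 0.3],
    [2.5, 0, 0, 0, 0.36]
  ]
}}

```text
time: 17.73
eef_pos: [0.5039, 0.175, 0.1178]
eef_rot: [[-0.248, 0.969, -0.0], [0.969, 0.248, -0.0], [-0.0, -0.0, -1.0]]
force: [-0.0, -0.3, -0.8]
opening: 0.293
```

```bash
python3 r.py -; python3 th.py
```

```text
t17.73 th-161.4 tn-0.016 M.n-0.021 F [-0.  -0.3 -0.8] M [-0.01  0.06 -0.03] p [503.9 175.  117.8] yaw104.3 j6 -89 op0.293
RIB theta -157.8  n=800 spread 1.00
```

>>> {"name": "apply_moves", "arguments": {
  "commands": [
    [2.4, 0, 0, 0, 0.06],
    [2.4, 0, 0, 0, 0.12]
  ]
}}

```text
time: 18.02
eef_pos: [0.5033, 0.1754, 0.1177]
eef_rot: [[-0.133, 0.991, -0.001], [0.991, 0.133, 0.0], [0.0, -0.001, -1.0]]
force: [-4.3, 5.5, 0.7]
opening: 0.282
```

```bash
python3 r.py -
```

```text
t18.02 th-167.4 tn-0.296 M.n-0.202 F [-4.3  5.5  0.7] M [0.72 0.76 0.12] p [503.3 175.4 117.7] yaw97.6 j6 -82 op0.282
```

>>> {"name": "apply_moves", "arguments": {
  "commands": [
    [2.4, 0, 0, 0, 0.06],
    [2.3, 0, 0, 0, 0.12]
  ]
}}

```text
time: 18.27
eef_pos: [0.5035, 0.1756, 0.1179]
eef_rot: [[-0.013, 1.0, -0.001], [1.0, 0.013, 0.0], [0.0, -0.001, -1.0]]
force: [-2.6, 4.4, 3.3]
opening: 0.271
```

```bash
python3 r.py -; python3 th.py
```

```text
t18.27 th-173.4 tn-0.188 M.n-0.111 F [-2.6  4.4  3.3] M [0.6  0.47 0.18] p [503.5 175.6 117.9] yaw90.7 j6 -75 op0.271
RIB theta -164.0  n=761 spread 1.00
```

>>> {"name": "apply_moves", "arguments": {
  "commands": [
    [2.3, 0, 0, 0, 0.06],
    [2.3, 0, 0, 0, 0.12]
  ]
}}

```text
time: 18.58
eef_pos: [0.5036, 0.1756, 0.1179]
eef_rot: [[0.107, 0.994, -0.0], [0.994, -0.107, 0.001], [0.0, -0.0, -1.0]]
force: [-2.4, 3.0, 1.6]
opening: 0.272
```

```bash
python3 r.py -
```

```text
t18.57 th-179.3 tn-0.229 M.n-0.178 F [-2.4  3.   1.6] M [0.59 0.31 0.11] p [503.6 175.6 117.9] yaw83.9 j6 -69 op0.272
```

>>> {"name": "apply_moves", "arguments": {
  "commands": [
    [2.3, 0, 0, 0, 0.06],
    [2.3, 0, 0, 0, 0.12]
  ]
}}

```text
time: 18.82
eef_pos: [0.5037, 0.1755, 0.118]
eef_rot: [[0.225, 0.974, -0.0], [0.974, -0.225, 0.0], [0.0, -0.0, -1.0]]
force: [-1.4, 2.3, 0.5]
opening: 0.269
```

```bash
python3 r.py -; python3 th.py
```

```text
t18.82 th174.7 tn-0.110 M.n-0.070 F [-1.4  2.3  0.5] M [0.36 0.21 0.11] p [503.7 175.5 118. ] yaw77.0 j6 -62 op0.269
RIB theta -173.7  n=746 spread 1.00
```

>>> {"name": "apply_moves", "arguments": {
  "commands": [
    [2.4, 0, 0, 0, 0.06],
    [2.4, 0, 0, 0, 0.12]
  ]
}}

```text
time: 19.12
eef_pos: [0.5038, 0.1753, 0.1179]
eef_rot: [[0.339, 0.941, -0.0], [0.941, -0.339, 0.0], [0.0, -0.0, -1.0]]
force: [-1.7, 2.6, 0.4]
opening: 0.279
```

```bash
python3 r.py -
```

```text
t19.12 th168.7 tn-0.011 M.n+0.034 F [-1.7  2.6  0.4] M [0.32 0.18 0.21] p [503.8 175.3 117.9] yaw70.2 j6 -55 op0.279
```

>>> {"name": "apply_moves", "arguments": {
  "commands": [
    [2.5, 0, 0, 0, 0.06],
    [2.5, 0, 0, 0, 0.12]
  ]
}}

```text
time: 19.38
eef_pos: [0.5038, 0.1752, 0.1179]
eef_rot: [[0.449, 0.894, 0.0], [0.894, -0.449, -0.0], [-0.0, 0.0, -1.0]]
force: [0.1, 1.2, 0.6]
opening: 0.294
```

```bash
python3 r.py -; python3 th.py
```

```text
t19.38 th162.6 tn+0.094 M.n+0.116 F [0.1 1.2 0.6] M [ 0.21 -0.02  0.25] p [503.8 175.2 117.9] yaw63.3 j6 -48 op0.294
RIB theta 177.7  n=762 spread 1.00
```

>>> {"name": "apply_moves", "arguments": {
  "commands": [
    [2.5, 0, 0, 0, 0.06],
    [2.5, 0, 0, 0, 0.12]
  ]
}}

```text
time: 19.68
eef_pos: [0.5038, 0.1753, 0.118]
eef_rot: [[0.552, 0.834, 0.0], [0.834, -0.552, 0.0], [0.0, -0.0, -1.0]]
force: [-1.9, 0.8, 2.7]
opening: 0.296
```

```bash
python3 r.py -
```

```text
t19.68 th156.5 tn+0.065 M.n+0.077 F [-1.9  0.8  2.7] M [0.47 0.16 0.34] p [503.8 175.3 118. ] yaw56.5 j6 -41 op0.296
```

>>> {"name": "apply_moves", "arguments": {
  "commands": [
    [2.5, 0, 0, 0, 0.06],
    [2.5, 0, 0, 0, 0.12]
  ]
}}

```text
time: 19.92
eef_pos: [0.5039, 0.1754, 0.1182]
eef_rot: [[0.648, 0.762, 0.0], [0.762, -0.648, 0.0], [0.0, 0.0, -1.0]]
force: [-4.2, 2.5, 4.0]
opening: 0.29
```

```bash
python3 r.py -;python3 th.py
```

```text
t19.93 th150.1 tn+0.055 M.n+0.091 F [-4.2  2.5  4. ] M [0.59 0.17 0.43] p [503.9 175.4 118.2] yaw49.6 j6 -34 op0.290
RIB theta 162.4  n=784 spread 1.00
```

>>> {"name": "apply_moves", "arguments": {
  "commands": [
    [2.6, 0, 0, 0, 0.06],
    [2.6, 0, 0, 0, 0.12]
  ]
}}

```text
time: 20.23
eef_pos: [0.504, 0.1755, 0.1182]
eef_rot: [[0.734, 0.68, 0.0], [0.68, -0.734, 0.001], [0.001, -0.0, -1.0]]
force: [-3.5, 3.6, 4.3]
opening: 0.303
```

```bash
python3 r.py -
```

```text
t20.23 th143.6 tn-0.074 M.n-0.016 F [-3.5  3.6  4.3] M [0.74 0.18 0.39] p [504.  175.5 118.2] yaw42.8 j6 -28 op0.303
```

>>> {"name": "apply_moves", "arguments": {
  "commands": [
    [2.7, 0, 0, 0, 0.06],
    [2.7, 0, 0, 0, 0.12]
  ]
}}

```text
time: 20.48
eef_pos: [0.504, 0.1756, 0.1183]
eef_rot: [[0.81, 0.587, 0.001], [0.587, -0.81, 0.001], [0.001, -0.0, -1.0]]
force: [-2.3, 4.1, 4.7]
opening: 0.316
```

```bash
python3 r.py -;python3 th.py
```

```text
t20.48 th136.9 tn-0.155 M.n-0.085 F [-2.3  4.1  4.7] M [0.91 0.22 0.4 ] p [504.  175.6 118.3] yaw35.9 j6 -21 op0.316
RIB theta 148.2  n=823 spread 1.00
```

>>> {"name": "apply_moves", "arguments": {
  "commands": [
    [2.7, 0, 0, 0, 0.06],
    [2.8, 0, 0, 0, 0.12],
    [2.8, 0, 0, 0, 0.18]
  ]
}}

```text
time: 20.9
eef_pos: [0.5041, 0.1757, 0.1185]
eef_rot: [[0.902, 0.433, 0.001], [0.433, -0.902, 0.001], [0.002, -0.0, -1.0]]
force: [-2.3, 6.4, 5.3]
opening: 0.327
```

```bash
python3 r.py -
```

```text
t20.90 th126.3 tn-0.240 M.n-0.128 F [-2.3  6.4  5.3] M [1.   0.07 0.42] p [504.1 175.7 118.5] yaw25.6 j6 -10 op0.327
```

>>> {"name": "apply_moves", "arguments": {
  "commands": [
    [2.8, 0, 0, 0, 0.06],
    [2.9, 0, 0, 0, 0.12],
    [2.9, 0, 0, 0, 0.18]
  ]
}}

```text
time: 21.28
eef_pos: [0.5043, 0.1758, 0.1186]
eef_rot: [[0.964, 0.264, 0.002], [0.264, -0.964, 0.001], [0.002, -0.001, -1.0]]
force: [2.0, 2.0, 4.9]
opening: 0.338
```

```bash
python3 r.py -;python3 th.py
```

```text
t21.27 th115.2 tn+0.004 M.n+0.047 F [2.  2.  4.9] M [ 0.45 -0.37  0.34] p [504.3 175.8 118.6] yaw15.3 j6 -0 op0.338
RIB theta 126.0  n=929 spread 1.00
```

>>> {"name": "apply_moves", "arguments": {
  "commands": [
    [2.9, 0, 0, 0, 0.06],
    [3.0, 0, 0, 0, 0.12],
    [3.0, 0, 0, 0, 0.18]
  ]
}}

```text
time: 21.7
eef_pos: [0.5045, 0.1757, 0.1186]
eef_rot: [[0.996, 0.088, 0.002], [0.088, -0.996, 0.001], [0.002, -0.001, -1.0]]
force: [0.8, 3.2, 7.0]
opening: 0.353
```

```bash
python3 r.py -
```

```text
t21.70 th103.7 tn-0.031 M.n+0.031 F [0.8 3.2 7. ] M [ 0.78 -0.28  0.5 ] p [504.5 175.7 118.6] yaw5.0 j6 10 op0.353
```

>>> {"name": "apply_moves", "arguments": {
  "commands": [
    [3.0, 0, 0, 0, 0.06],
    [3.0, 0, 0, 0, 0.12],
    [3.0, 0, 0, 0, 0.18]
  ]
}}

```text
time: 22.08
eef_pos: [0.5046, 0.1752, 0.1189]
eef_rot: [[0.996, -0.092, 0.002], [-0.092, -0.996, 0.0], [0.002, -0.0, -1.0]]
force: [0.4, 4.0, 7.1]
opening: 0.354
```

```bash
python3 r.py -;python3 th.py
```

```text
t22.07 th91.8 tn+0.029 M.n+0.101 F [0.4 4.  7.1] M [ 0.68 -0.09  0.51] p [504.6 175.2 118.9] yaw-5.3 j6 21 op0.354
RIB theta 105.6  n=1075 spread 1.00
```

Fit with measured rib angles (lag interpolated per direction).

```bash
cat > fit.py <<'E'
from h import *
from scipy.optimize import least_squares
L=[];rib=[]
for l in open("log.txt"):
    w=l.split()
    if w[0] in"+-": L.append((1 if w[0]=='+' else -1,[float(x) for x in w[1:]]))
    elif w[0]=="#": rib.append((float(w[1][1:]),float(w[3])))
X=np.array([b for a,b in L]);sg=np.array([a for a,b in L])
keep=(X[:,0]>8.6)&(abs(X[:,0]-17.73)>.05); X=X[keep];sg=sg[keep]
t=X[:,0];F=X[:,3:6];M=X[:,6:9];e=X[:,9:12]
rib=np.array(rib);rt=rib[:,0];
tt=np.unwrap(np.radians(np.r_[X[:,1]]));
# lag at rib times (tool angle nearest record)
lag=[]
for a,g in rib:
    k=np.argmin(abs(t-a)); lag.append((np.degrees(tt[k])-g+180)%360-180)
lag=np.array(lag);print(np.c_[rt,lag].round(1).tolist())
s=np.zeros(len(t))
for d in(1,-1):
    m=sg==d
    rm=[i for i in range(len(rt)) if sg[np.argmin(abs(t-rt[i]))]==d and abs(lag[i])<30]
    s[m]=np.interp(t[m],np.r_[t[m][0]-.5 if d>0 else t[m][0]-9,rt[rm]],np.r_[4*d if d>0 else lag[rm][0],lag[rm]])
th=tt-np.radians(s)
def tn(c): return (M+np.cross(e+c-KN,F))@N
T0=tn(np.zeros(3)); G=np.stack([tn(np.eye(3)[i])-T0 for i in range(3)],1)
def go(m,txt,cols):
    A=np.c_[-sg,np.cos(th),np.sin(th),-G[:,cols]][m]; y=T0[m]
    r=least_squares(lambda p:A@p-y,np.zeros(A.shape[1]),loss='soft_l1',f_scale=.05);p=r.x
    ph=np.degrees(np.arctan2(p[2],p[1])); cov=np.linalg.inv(A.T@A)*np.mean((A@p-y)**2)
    dph=np.degrees(np.sqrt(cov[1,1]+cov[2,2])/np.hypot(p[1],p[2]))
    print(txt,"drag %.3f amp %.3f bottom theta %.1f +-%.1f"%(p[0],np.hypot(p[1],p[2]),ph+90,dph),"c",p[3:].round(3),"rms %.3f"%np.std(A@p-y)); return p
if __name__=="__main__":
    a=np.ones(len(t),bool)
    for c in([2],[0,1,2]):
        go(a,"all",c);go(sg>0,"+",c);go(sg<0,"-",c)
    y=T0+G[:,2]*.2
    print(np.c_[sg,np.degrees(th).round(),y.round(2)].tolist())
    for dz in(.16,.18,.2,.22):
        A=np.c_[-sg,np.cos(th),np.sin(th)];y=T0+G[:,2]*dz;p=np.linalg.lstsq(A,y,rcond=None)[0];print(dz,p[0],np.hypot(p[1],p[2]),90+np.degrees(np.arctan2(p[2],p[1])),np.std(A@p-y))
E
python3 fit.py
```

```text
[[11.1, 6.1], [13.0, 10.7], [14.2, 14.7], [15.0, 11.7], [15.9, 12.2], [16.7, 16.0], [17.2, 16.6], [17.8, -9.6], [18.3, -9.4], [18.9, -11.6], [19.4, -15.1], [20.0, -12.3], [20.5, -11.3], [21.3, -10.8], [22.1, -13.8]]
all drag 0.226 amp 0.161 bottom theta 161.2 +-8.5 c [0.195] rms 0.058
+ drag 0.253 amp 0.197 bottom theta 169.8 +-11.6 c [0.198] rms 0.052
- drag 0.178 amp 0.124 bottom theta 142.6 +-64.7 c [0.146] rms 0.054
all drag 0.233 amp 0.148 bottom theta 156.8 +-9.3 c [-0.105  0.003  0.378] rms 0.056
+ drag 0.245 amp 0.165 bottom theta 163.8 +-20.6 c [-0.085  0.003  0.346] rms 0.052Traceback (most recent call last):
  File "fit.py", line 35, in <module>
    go(a,"all",c);go(sg>0,"+",c);go(sg<0,"-",c)
                                 ~~^^^^^^^^^^^^
  File "fit.py", line 29, in go
    ph=np.degrees(np.arctan2(p[2],p[1])); cov=np.linalg.inv(A.T@A)*np.mean((A@p-y)**2)
                                              ~~~~~~~~~~~~~^^^^^^^
    ainv = _umath_linalg.inv(a, signature=signature)
    raise LinAlgError("Singular matrix")
numpy.linalg.LinAlgError: Singular matrix
```

>>> {"name": "apply_moves", "arguments": {
  "commands": [
    [2.8, 0, 0, 0, -0.12],
    [2.8, 0, 0, 0, -0.24],
    [2.8, 0, 0, 0, -0.36],
    [2.8, 0, 0, 0, -0.44]
  ]
}}

```text
time: 22.62
eef_pos: [0.5042, 0.1749, 0.1182]
eef_rot: [[0.939, 0.345, 0.001], [0.345, -0.939, -0.0], [0.001, 0.0, -1.0]]
force: [-0.8, 0.1, 3.5]
opening: 0.331
```

```bash
python3 r.py x
```

```text
t22.62 th120.5 tn-0.184 M.n-0.183 F [-0.8  0.1  3.5] M [-0.03 -0.06 -0.23] p [504.2 174.9 118.2] yaw20.2 j6 -5 op0.331
```

>>> {"name": "apply_moves", "arguments": {
  "commands": [
    [2.8, 0, 0, 0, -0.07],
    [2.8, 0, 0, 0, -0.14]
  ]
}}

```text
time: 22.88
eef_pos: [0.5039, 0.175, 0.1181]
eef_rot: [[0.882, 0.472, 0.0], [0.472, -0.882, -0.0], [-0.0, 0.0, -1.0]]
force: [-2.9, 0.9, 3.8]
opening: 0.323
```

```bash
python3 r.py +;python3 th.py
```

```text
t22.88 th128.9 tn-0.270 M.n-0.260 F [-2.9  0.9  3.8] M [ 0.16  0.37 -0.23] p [503.9 175.  118.1] yaw28.1 j6 -13 op0.323
RIB theta 117.6  n=1006 spread 1.00
```

>>> {"name": "apply_moves", "arguments": {
  "commands": [
    [2.8, 0, 0, 0, -0.07],
    [2.8, 0, 0, 0, -0.14]
  ]
}}

```text
time: 23.18
eef_pos: [0.5037, 0.175, 0.118]
eef_rot: [[0.808, 0.589, -0.001], [0.589, -0.808, -0.0], [-0.001, -0.0, -1.0]]
force: [-5.0, 1.4, 5.5]
opening: 0.323
```

```bash
python3 r.py +
```

```text
t23.18 th137.0 tn-0.171 M.n-0.155 F [-5.   1.4  5.5] M [ 0.    0.62 -0.22] p [503.7 175.  118. ] yaw36.1 j6 -21 op0.323
```

>>> {"name": "apply_moves", "arguments": {
  "commands": [
    [2.7, 0, 0, 0, -0.07],
    [2.7, 0, 0, 0, -0.14]
  ]
}}

```text
time: 23.42
eef_pos: [0.5035, 0.1749, 0.118]
eef_rot: [[0.718, 0.696, -0.001], [0.696, -0.718, -0.0], [-0.001, -0.0, -1.0]]
force: [-5.5, -0.7, 4.7]
opening: 0.317
```

```bash
python3 r.py +
```

```text
t23.43 th144.9 tn-0.053 M.n-0.079 F [-5.5 -0.7  4.7] M [-0.26  0.75 -0.29] p [503.5 174.9 118. ] yaw44.1 j6 -29 op0.317
```

>>> {"name": "apply_moves", "arguments": {
  "commands": [
    [2.7, 0, 0, 0, -0.06],
    [2.6, 0, 0, 0, -0.12]
  ]
}}

```text
time: 23.68
eef_pos: [0.5034, 0.1748, 0.118]
eef_rot: [[0.63, 0.777, -0.001], [0.777, -0.63, -0.001], [-0.001, -0.001, -1.0]]
force: [-6.5, -2.1, 6.8]
opening: 0.304
```

```bash
python3 r.py +;python3 th.py
```

```text
t23.68 th151.4 tn+0.091 M.n+0.037 F [-6.5 -2.1  6.8] M [-0.39  0.96 -0.24] p [503.4 174.8 118. ] yaw51.0 j6 -36 op0.304
RIB theta 139.2  n=865 spread 1.00
```

>>> {"name": "apply_moves", "arguments": {
  "commands": [
    [2.6, 0, 0, 0, -0.06],
    [2.5, 0, 0, 0, -0.12]
  ]
}}

```text
time: 23.98
eef_pos: [0.5034, 0.1747, 0.118]
eef_rot: [[0.533, 0.846, -0.001], [0.846, -0.533, -0.001], [-0.001, -0.001, -1.0]]
force: [-8.0, -2.3, 7.1]
opening: 0.292
```

```bash
python3 r.py +
```

```text
t23.98 th157.7 tn+0.111 M.n+0.050 F [-8.  -2.3  7.1] M [-0.46  0.91 -0.26] p [503.4 174.7 118. ] yaw57.8 j6 -43 op0.292
```

>>> {"name": "apply_moves", "arguments": {
  "commands": [
    [2.5, 0, 0, 0, -0.06],
    [2.4, 0, 0, 0, -0.12]
  ]
}}

```text
time: 24.22
eef_pos: [0.5035, 0.1746, 0.118]
eef_rot: [[0.427, 0.904, -0.001], [0.904, -0.427, -0.001], [-0.001, -0.001, -1.0]]
force: [-5.9, -2.9, 5.6]
opening: 0.284
```

```bash
python3 r.py +;python3 th.py
```

```text
t24.23 th163.9 tn+0.157 M.n+0.089 F [-5.9 -2.9  5.6] M [-0.56  0.65 -0.26] p [503.5 174.6 118. ] yaw64.7 j6 -49 op0.284
RIB theta 153.0  n=796 spread 1.00
```

>>> {"name": "apply_moves", "arguments": {
  "commands": [
    [2.3, 0, 0, 0, -0.06],
    [2.3, 0, 0, 0, -0.12]
  ]
}}

```text
time: 24.52
eef_pos: [0.5035, 0.1746, 0.1179]
eef_rot: [[0.316, 0.949, -0.001], [0.949, -0.316, -0.001], [-0.001, -0.001, -1.0]]
force: [-5.1, -2.6, 4.8]
opening: 0.272
```

```bash
python3 r.py +
```

```text
t24.52 th169.9 tn+0.072 M.n+0.011 F [-5.1 -2.6  4.8] M [-0.39  0.65 -0.26] p [503.5 174.6 117.9] yaw71.6 j6 -56 op0.272
```

>>> {"name": "apply_moves", "arguments": {
  "commands": [
    [2.3, 0, 0, 0, -0.06],
    [2.3, 0, 0, 0, -0.12]
  ]
}}

```text
time: 24.78
eef_pos: [0.5036, 0.1746, 0.1179]
eef_rot: [[0.2, 0.98, -0.001], [0.98, -0.2, -0.001], [-0.001, -0.001, -1.0]]
force: [-3.3, -1.8, 3.5]
opening: 0.269
```

```bash
python3 r.py +;python3 th.py
```

```text
t24.77 th175.9 tn-0.002 M.n-0.043 F [-3.3 -1.8  3.5] M [-0.28  0.39 -0.23] p [503.6 174.6 117.9] yaw78.4 j6 -63 op0.269
RIB theta 164.9  n=763 spread 1.00
```

>>> {"name": "apply_moves", "arguments": {
  "commands": [
    [2.3, 0, 0, 0, -0.06],
    [2.3, 0, 0, 0, -0.12]
  ]
}}

```text
time: 25.08
eef_pos: [0.5037, 0.1747, 0.1178]
eef_rot: [[0.083, 0.997, -0.001], [0.997, -0.083, -0.001], [-0.001, -0.0, -1.0]]
force: [-1.6, -1.9, 1.9]
opening: 0.269
```

```bash
python3 r.py +
```

```text
t25.07 th-178.2 tn+0.017 M.n-0.023 F [-1.6 -1.9  1.9] M [-0.34  0.09 -0.23] p [503.7 174.7 117.8] yaw85.3 j6 -70 op0.269
```

>>> {"name": "apply_moves", "arguments": {
  "commands": [
    [2.3, 0, 0, 0, -0.06],
    [2.3, 0, 0, 0, -0.12]
  ]
}}

```text
time: 25.32
eef_pos: [0.5039, 0.1749, 0.1178]
eef_rot: [[-0.037, 0.999, -0.0], [0.999, 0.037, -0.0], [-0.0, -0.0, -1.0]]
force: [-1.1, -0.7, 2.2]
opening: 0.272
```

```bash
python3 r.py +;python3 th.py
```

```text
t25.32 th-172.2 tn-0.182 M.n-0.198 F [-1.1 -0.7  2.2] M [-0.1   0.06 -0.29] p [503.9 174.9 117.8] yaw92.1 j6 -77 op0.272
RIB theta 175.5  n=751 spread 1.00
```

```bash
sed -i 's/for c in(\[2\],\[0,1,2\])/for c in([2],)/' fit.py; python3 fit.py
```

```text
[[11.1, 6.1], [13.0, 10.7], [14.2, 14.7], [15.0, 11.7], [15.9, 12.2], [16.7, 16.0], [17.2, 16.6], [17.8, -9.6], [18.3, -9.4], [18.9, -11.6], [19.4, -15.1], [20.0, -12.3], [20.5, -11.3], [21.3, -10.8], [22.1, -13.8], [22.9, 11.3], [23.7, 12.2], [24.3, 10.9], [24.8, 11.0], [25.4, 12.3]]
all drag 0.224 amp 0.152 bottom theta 160.8 +-7.9 c [0.193] rms 0.055
+ drag 0.245 amp 0.176 bottom theta 167.3 +-11.9 c [0.196] rms 0.051
- drag 0.178 amp 0.124 bottom theta 142.6 +-64.7 c [0.146] rms 0.054
[[1.0, 27.0, -0.1], [1.0, 35.0, -0.19], [1.0, 44.0, -0.04], [1.0, 49.0, -0.01], [1.0, 55.0, -0.02], [1.0, 61.0, -0.11], [1.0, 68.0, -0.1], [1.0, 74.0, -0.11], [1.0, 83.0, -0.13], [1.0, 92.0, 0.02], [1.0, 101.0, -0.06], [1.0, 109.0, -0.16], [1.0, 117.0, -0.06], [1.0, 125.0, -0.11], [1.0, 132.0, -0.09], [1.0, 139.0, -0.18], [1.0, 148.0, -0.14], [1.0, 157.0, -0.22], [1.0, 163.0, -0.22], [1.0, 169.0, -0.27], [1.0, 175.0, -0.29], [1.0, 179.0, -0.22], [1.0, 184.0, -0.3], [1.0, 189.0, -0.32], [1.0, 195.0, -0.32], [1.0, 202.0, -0.49], [-1.0, 202.0, 0.19], [-1.0, 196.0, 0.21], [-1.0, 191.0, 0.04], [-1.0, 186.0, 0.1], [-1.0, 182.0, 0.23], [-1.0, 177.0, 0.21], [-1.0, 170.0, 0.13], [-1.0, 163.0, 0.25], [-1.0, 155.0, 0.24], [-1.0, 148.0, 0.22], [-1.0, 137.0, 0.36], [-1.0, 126.0, 0.22], [-1.0, 116.0, 0.3], [-1.0, 105.0, 0.43], [1.0, 118.0, -0.22], [1.0, 125.0, -0.09], [1.0, 133.0, -0.19], [1.0, 139.0, -0.19], [1.0, 146.0, -0.21], [1.0, 153.0, -0.2], [1.0, 159.0, -0.25], [1.0, 165.0, -0.22], [1.0, 170.0, -0.19], [1.0, 176.0, -0.27]]
0.16 0.19699587763136145 0.10544260803397267 154.53774186444127 0.06591489576046657
0.18 0.21315952015630127 0.13428861558832425 157.84148477163683 0.05730954857360894
0.2 0.22932316268124123 0.16342287529674956 159.97241375713168 0.05583103185350868
0.22 0.245486805206181 0.19271469915367292 161.45712436458345 0.061991392656264334
```

>>> {"name": "apply_moves", "arguments": {
  "commands": [
    [2.3, 0, 0, 0, 0.12],
    [2.3, 0, 0, 0, 0.24],
    [2.3, 0, 0, 0, 0.36],
    [2.3, 0, 0, 0, 0.44]
  ]
}}

```text
time: 25.88
eef_pos: [0.5037, 0.1751, 0.1177]
eef_rot: [[0.397, 0.918, -0.0], [0.918, -0.397, -0.0], [-0.0, -0.0, -1.0]]
force: [-2.1, 2.6, 0.5]
opening: 0.269
```

```bash
python3 r.py x
```

```text
t25.88 th165.6 tn-0.201 M.n-0.157 F [-2.1  2.6  0.5] M [0.51 0.33 0.09] p [503.7 175.1 117.7] yaw66.6 j6 -51 op0.269
```

>>> {"name": "apply_moves", "arguments": {
  "commands": [
    [2.4, 0, 0, 0, 0.06],
    [2.4, 0, 0, 0, 0.12]
  ]
}}

```text
time: 26.12
eef_pos: [0.5037, 0.1753, 0.1178]
eef_rot: [[0.503, 0.864, -0.0], [0.864, -0.503, 0.0], [-0.0, -0.0, -1.0]]
force: [-0.9, 2.5, 0.9]
opening: 0.285
```

```bash
python3 r.py -;python3 th.py
```

```text
t26.12 th159.5 tn+0.018 M.n+0.064 F [-0.9  2.5  0.9] M [0.45 0.11 0.32] p [503.7 175.3 117.8] yaw59.8 j6 -45 op0.285
RIB theta 171.3  n=764 spread 1.00
```

>>> {"name": "apply_moves", "arguments": {
  "commands": [
    [2.5, 0, 0, 0, 0.06],
    [2.5, 0, 0, 0, 0.12]
  ]
}}

```text
time: 26.42
eef_pos: [0.5037, 0.1754, 0.1179]
eef_rot: [[0.602, 0.799, -0.0], [0.799, -0.602, 0.0], [0.0, -0.0, -1.0]]
force: [-3.1, 2.6, 1.3]
opening: 0.29
```

```bash
python3 r.py -
```

```text
t26.43 th153.3 tn+0.029 M.n+0.070 F [-3.1  2.6  1.3] M [0.6  0.17 0.41] p [503.7 175.4 117.9] yaw53.0 j6 -38 op0.290
```

>>> {"name": "apply_moves", "arguments": {
  "commands": [
    [2.6, 0, 0, 0, 0.06],
    [2.6, 0, 0, 0, 0.12]
  ]
}}

```text
time: 26.68
eef_pos: [0.5038, 0.1755, 0.118]
eef_rot: [[0.693, 0.721, -0.0], [0.721, -0.693, 0.0], [0.0, -0.0, -1.0]]
force: [-2.8, 3.6, 2.4]
opening: 0.303
```

```bash
python3 r.py -;python3 th.py
```

```text
t26.68 th146.8 tn-0.108 M.n-0.046 F [-2.8  3.6  2.4] M [0.76 0.23 0.36] p [503.8 175.5 118. ] yaw46.1 j6 -31 op0.303
RIB theta 159.3  n=793 spread 1.00
```

>>> {"name": "apply_moves", "arguments": {
  "commands": [
    [2.7, 0, 0, 0, 0.06],
    [2.7, 0, 0, 0, 0.12]
  ]
}}

```text
time: 26.98
eef_pos: [0.5038, 0.1757, 0.118]
eef_rot: [[0.773, 0.634, 0.0], [0.634, -0.773, 0.001], [0.001, -0.001, -1.0]]
force: [-3.6, 5.9, 2.9]
opening: 0.318
```

```bash
python3 r.py -
```

```text
t26.98 th140.2 tn-0.289 M.n-0.188 F [-3.6  5.9  2.9] M [0.99 0.24 0.33] p [503.8 175.7 118. ] yaw39.3 j6 -24 op0.318
```

>>> {"name": "apply_moves", "arguments": {
  "commands": [
    [2.8, 0, 0, 0, 0.06],
    [2.8, 0, 0, 0, 0.12]
  ]
}}

```text
time: 27.22
eef_pos: [0.5038, 0.1758, 0.1181]
eef_rot: [[0.844, 0.537, 0.0], [0.537, -0.844, 0.001], [0.001, -0.001, -1.0]]
force: [-2.6, 6.6, 3.3]
opening: 0.33
```

```bash
python3 r.py -;python3 th.py
```

```text
t27.23 th133.4 tn-0.280 M.n-0.163 F [-2.6  6.6  3.3] M [1.17 0.27 0.46] p [503.8 175.8 118.1] yaw32.5 j6 -17 op0.330
RIB theta 145.9  n=827 spread 1.00
```

>>> {"name": "apply_moves", "arguments": {
  "commands": [
    [2.9, 0, 0, 0, 0.06],
    [2.9, 0, 0, 0, 0.12]
  ]
}}

```text
time: 27.52
eef_pos: [0.504, 0.1759, 0.1182]
eef_rot: [[0.902, 0.432, 0.001], [0.432, -0.902, 0.001], [0.001, -0.001, -1.0]]
force: [-1.0, 7.3, 3.6]
opening: 0.338
```

```bash
python3 r.py -;python3 th.py
```

```text
t27.52 th126.2 tn-0.468 M.n-0.334 F [-1.   7.3  3.6] M [1.36 0.14 0.38] p [504.  175.9 118.2] yaw25.6 j6 -10 op0.338
RIB theta 139.0  n=865 spread 1.00
```

>>> {"name": "apply_moves", "arguments": {
  "commands": [
    [2.9, 0, 0, 0, 0.06],
    [2.9, 0, 0, 0, 0.12]
  ]
}}

```text
time: 27.82
eef_pos: [0.5042, 0.1759, 0.1183]
eef_rot: [[0.947, 0.321, 0.001], [0.321, -0.947, 0.001], [0.002, -0.001, -1.0]]
force: [0.2, 7.7, 4.9]
opening: 0.345
```

```bash
python3 r.py -;python3 th.py; python3 fit.py
```

```text
t27.82 th118.9 tn-0.344 M.n-0.200 F [0.2 7.7 4.9] M [ 1.27 -0.18  0.51] p [504.2 175.9 118.3] yaw18.7 j6 -3 op0.345
RIB theta 131.0  n=907 spread 1.00
[[11.1, 6.1], [13.0, 10.7], [14.2, 14.7], [15.0, 11.7], [15.9, 12.2], [16.7, 16.0], [17.2, 16.6], [17.8, -9.6], [18.3, -9.4], [18.9, -11.6], [19.4, -15.1], [20.0, -12.3], [20.5, -11.3], [21.3, -10.8], [22.1, -13.8], [22.9, 11.3], [23.7, 12.2], [24.3, 10.9], [24.8, 11.0], [25.4, 12.3], [26.2, -11.8], [26.7, -12.5], [27.3, -12.5], [27.6, -12.8], [27.9, -12.1]]
all drag 0.226 amp 0.153 bottom theta 162.1 +-7.7 c [0.192] rms 0.055
+ drag 0.245 amp 0.176 bottom theta 167.3 +-11.9 c [0.196] rms 0.051
- drag 0.221 amp 0.125 bottom theta 134.5 +-54.6 c [0.16] rms 0.055
[[1.0, 27.0, -0.1], [1.0, 35.0, -0.19], [1.0, 44.0, -0.04], [1.0, 49.0, -0.01], [1.0, 55.0, -0.02], [1.0, 61.0, -0.11], [1.0, 68.0, -0.1], [1.0, 74.0, -0.11], [1.0, 83.0, -0.13], [1.0, 92.0, 0.02], [1.0, 101.0, -0.06], [1.0, 109.0, -0.16], [1.0, 117.0, -0.06], [1.0, 125.0, -0.11], [1.0, 132.0, -0.09], [1.0, 139.0, -0.18], [1.0, 148.0, -0.14], [1.0, 157.0, -0.22], [1.0, 163.0, -0
[... 432 characters left out ...]
5.0, 0.43], [1.0, 118.0, -0.22], [1.0, 125.0, -0.09], [1.0, 133.0, -0.19], [1.0, 139.0, -0.19], [1.0, 146.0, -0.21], [1.0, 153.0, -0.2], [1.0, 159.0, -0.25], [1.0, 165.0, -0.22], [1.0, 170.0, -0.19], [1.0, 176.0, -0.27], [-1.0, 171.0, 0.26], [-1.0, 165.0, 0.25], [-1.0, 159.0, 0.22], [-1.0, 153.0, 0.25], [-1.0, 146.0, 0.34], [-1.0, 139.0, 0.24], [-1.0, 131.0, 0.42]]
0.16 0.19372458850520047 0.10088573379385199 152.53250125524772 0.06516045144065563
0.18 0.21402824907168908 0.13444964055004852 158.29716909481783 0.056778598845614967
0.2 0.2343319096381777 0.16882812124375016 161.7381906894095 0.055950957303458816
0.22 0.2546355702046662 0.20360898143032735 164.0096385608273 0.06297607038277828
```

>>> {"name": "apply_moves", "arguments": {
  "commands": [
    [2.8, 0, 0, 0, -0.14],
    [2.8, 0, 0, 0, -0.28],
    [2.8, 0, 0, 0, -0.42],
    [2.7, 0, 0, 0, -0.54],
    [2.6, 0, 0, 0, -0.66],
    [2.5, 0, 0, 0, -0.78],
    [2.4, 0, 0, 0, -0.88],
    [2.4, 0, 0, 0, -0.98]
  ]
}}

```text
time: 28.88
eef_pos: [0.5035, 0.1746, 0.1179]
eef_rot: [[0.257, 0.966, -0.001], [0.966, -0.257, -0.001], [-0.001, -0.001, -1.0]]
force: [-5.0, -2.8, 3.6]
opening: 0.283
```

```bash
python3 r.py x;python3 th.py
```

```text
t28.88 th173.0 tn+0.132 M.n+0.069 F [-5.  -2.8  3.6] M [-0.54  0.66 -0.27] p [503.5 174.6 117.9] yaw75.1 j6 -60 op0.283
RIB theta 160.7  n=777 spread 1.00
```

>>> {"name": "apply_moves", "arguments": {
  "commands": [
    [2.6, 0, 0, 0, 0.1],
    [2.6, 0, 0, 0, 0.21],
    [2.4, 0, 0, 0, 0.21],
    [0, 0, 0, 0, 0.21],
    [0, 0, 0, 0, 0.21],
    [0, 0, 0, 0, 0.21],
    [0, 0, 0, 0, 0.21]
  ],
  "force": 40
}}

```text
time: 29.8
eef_pos: [0.5039, 0.175, 0.118]
eef_rot: [[0.456, 0.89, 0.0], [0.89, -0.456, -0.0], [-0.0, 0.0, -1.0]]
force: [-2.1, -5.8, 1.7]
opening: 0.23
```

```bash
python3 r.py x;python3 th.py; python3 tip.py >/dev/null
```

```text
t29.80 th162.2 tn+0.272 M.n+0.159 F [-2.1 -5.8  1.7] M [-0.15 -0.09  0.11] p [503.9 175.  118. ] yaw62.9 j6 -48 op0.230
RIB theta 161.4  n=773 spread 1.00
```

View pics/wt.png

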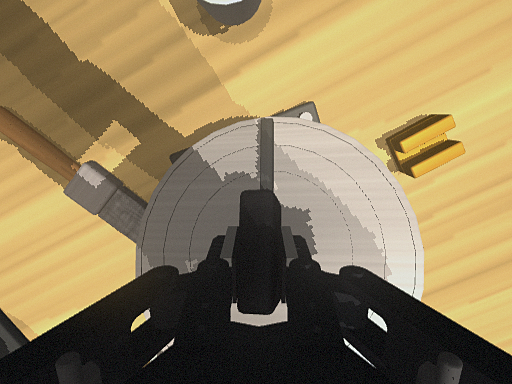

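View pics/st.png

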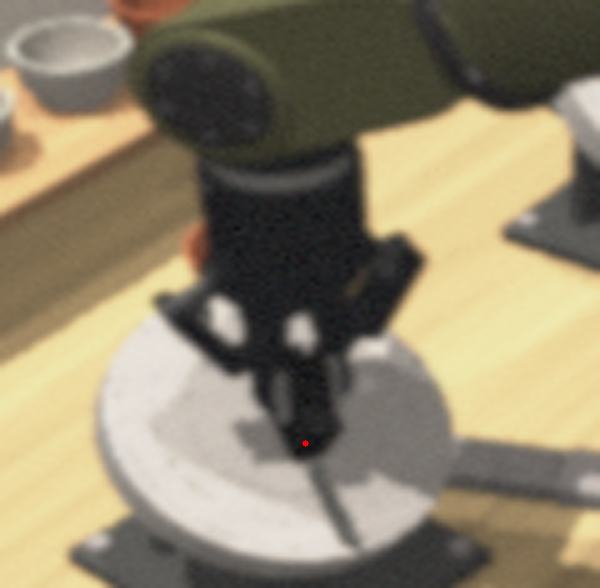

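```bash
python3 - <<'E'
from station import ticket,monitor
s=monitor.sense();print(s['time'],s['qd'].round(2),s['force'].round(1),s['opening'])
print(ticket.finish_job())
E
```

```text
29.95 [-0.01  0.04 -0.02 -0.14  0.04  0.04] [-1.4 -4.8  1.5] 0.22679369416938097
the job is handed in; nothing more can be done
None
```

I tested wheel A, the one with the brass weight beside its stand. I turned it back and forth with its grip bar held loosely between the fingers, then brought it to my best estimate of heavy side down and handed the job in at 29.95 s, still gripping. Nothing reported a verdict.

**Where the heavy side is:** the fit to the torques from both directions gave a drag of about 0.23 N m and a pull of about 0.15–0.17 N m. It put the heavy side lowest with the rib at about 162°, give or take 8°. Around that angle the two directions averaged −0.224 and +0.225 N m, so the net pull was about zero.

**Last checks:** the rib stood at 161.4° in the wrist camera, with the bar held at 19.6 mm opening and a 40 N grip set. The arm was at rest with about 5 N on the wrist. I saw no sign of anything else being touched, but I did not measure the other objects or wheel B again before handing in.

**What disagreed:**
- **Tool point:** the real fingertips end about 28 mm short of the reported tool point. My first grasp closed on top of the bar with about 5 N; I saw this in the pictures and lowered the second grasp.
- **Torque reference:** the torque readings only made sense about a point roughly 0.2 m above the tool point, so I fitted that distance together with the drag and pull.
- **One-direction fits:** the fit from clockwise turning alone gave about 135°, but with an error of 55° it says little. Anticlockwise alone gave 167° ± 12°.

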